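# Turn a ground sample plate face-down in a flip-over fixture

### The job

The ground steel sample plate has to be measured on its back next, so turn it over with the turn-over fixture on the bench: seat it in the flipper's pocket, one end under the fixed lip and the other snapped down under the sprung latch, then swing the flipper over with its crank grip, steadily and without slamming, all the way to its stop so that the latch lets the plate down into the nest. Swing the empty flipper back to where it was, leaving the plate lying face-down and flat in the nest, and do not disturb the things that lie around.

Things in the scene. Friction and masses are not known exactly. Their poses are not given: they have to be found in the camera images.
- sample_plate: The ground steel plate: 46 mm wide (its x), 84 mm long (its y), 12.5 mm thick, about 0.33 kg, lying face up. Origin: centre of its underside; z points out of the face. Its two ends are alike. Grasp it across the 46 mm, at the middle of its long sides.
- turnover_fixture: Fixed turn-over fixture: base plate 258 x 112 x 10 mm with a hinge, a flipper on the loading side (-x) and a raised nest on the other (+x). Origin: on the bench under the middle of the hinge axis, which is parallel to its y, 60 mm up; z up. Two hinge posts (y = 38 to 50 and -38 to -50 mm, x within 14 mm) rise to 70 mm. Striker bolt at x = 124 mm, y = 0, 109 mm high.
- flipper (a joint): Angle of the flipper about the hinge axis (fixture y): 0 = open, lying on the loading side; 3.14 = swung over onto the nest, at its stop. A stiff hinge (friction about 0.6 N m): the flipper stays where it is left.
- latch (a joint): Angle of the sprung latch at the flipper's free end: 0 = shut. It yields by about 0.2 while the plate's end is pushed down past it, then springs back to 0. In the last 3 degrees of the swing the striker bolt pushes it open to about 0.27, which frees the plate; it shuts again as the flipper is swung back.
- pocket (a point): Centre of the pocket's floor in the flipper, 54.75 mm from the hinge axis, 28 mm above the bench with the flipper open. Its axes turn with it; open, they are parallel to the fixture's (+x to the hinge, z up). It takes the plate's length along x: 86 x 48 mm between end stops and corner guides (10 mm high, flared). The middle 50 mm of each long side is cut away for the fingers, floor included.
- lip (a point): Middle of the lower edge of the fixed lip at the pocket's hinge end, 14 mm above the floor, 38.75 mm from the pocket's centre; end wall 4 mm behind it. Lip 34 mm wide, 4 mm thick. This end of the plate goes in first, sloping down to the hinge by about 15 degrees. Beside it two cheeks (30 to 36 mm either side of the middle) rise to the hinge, from 25 mm off the pocket's centre on.
- latch_nose (a point): Middle of the latch nose's lower edge, 13 mm above the pocket's floor, 38.75 mm from its centre, at the free end; it reaches 4.5 mm over the pocket, 14 mm wide. Its inner face slopes up and back (at 45 degrees) to 19 mm above the floor; the plate's end rests on that slope until it is pressed down past it, with roughly 6 to 15 N near that end.
- crank_grip (a point): Middle of the crank grip: a black bar, 16 mm across, 60 mm long, parallel to the hinge axis, out from the flipper's side (fixture +y). It is 98 mm from the hinge axis, 58 mm above the bench with the flipper open, 62 mm when swung over. Fixed to the flipper, so it rolls between fingers that hold it from above. A lug ends 38 mm from its middle towards the flipper; its other end is free.
- nest (a point): Centre of the nest's floor (white rails), 75 mm above the bench, 53.75 mm from the hinge axis. Axes parallel to the fixture's. Guides and stops 6 mm high leave the plate 2 to 3 mm of play each way. With the flipper swung over, the pocket's floor is 17 mm above it and the freed plate drops 4 mm; the end at the lip drops only as the flipper is swung back.
- loupe: Bystander: black loupe, 35 mm across, 30 mm high, standing on the bench. Origin: centre of its underside.
- ring_gauge: Bystander: steel ring, 48 mm across, 14 mm high, lying on the bench. Origin: centre of its underside.
- turned_flange: Bystander: turned steel flange, 33 mm across, 34 mm high, standing on the bench. Origin: centre of its underside.
- micrometer: Bystander: micrometer, 42 x 126 x 18 mm, lying on the bench beside the fixture. Origin: centre of its underside.
There are look-alikes about, which are no part of the job. What is shaped like the sample_plate but brown is not meant.

How it is judged:
By the outcome, as a careful person would: the job done as asked, in the order asked, and still so for the second after the job is handed in, with the robot touching nothing.
It also fails if it takes over 72 s, if anything falls off the work surface, if the arm or the gripper's body presses on something with over 40 N, if the wrist force passes 120 N, or if a joint passes its speed limit or range.

### The arm

A 6-joint arm with a two-finger parallel gripper is mounted at the origin on a cart in front of the work surface, level with it; the furniture and walls round the work are solid. World frame = base frame: x ahead of the robot, y to its left, z up, the work surface at z = 0. Lengths are in m, angles in rad, forces in N, time in s.
With the tool pointing down it reaches from about 0.275 to 0.85 m from the base axis. Payload 5.2 kg.
Tool frame: the origin (TCP) lies midway between the tips of the shut fingers; the grasp point (between the pads) lies 19 mm behind it; x points along the fingers, y is the direction in which the jaws open and shut, and the axes are right-handed (so a half turn about x gives the same grasp; the last joint's range is limited). The gripper opens to 85 mm and grips with 20 to 120 N. Pads are 22 mm wide; open, the fingers measure 114 mm over their backs; the gripper's body (76 mm by 85 mm) begins 54 mm behind the grasp point. The pads swing forward as they close: fully open they stand 13 mm farther back than shut.
Start: joints at [1.004, 0.259, 1.535, -0, 1.348, -0.203], TCP at [0.196, 0.514, 0.231] pointing down, gripper open.
Joint ranges: [-3.14, 3.14], [-0.91, 2.08], [0.19, 2.58], [-1.22, 4.36], [0.22, 2.71], [-3.12, 3.12]. Speed limits (rad/s): [2.57, 2.57, 3.14, 3.14, 3.14, 3.14].

### API

Orientations are given as a unit quaternion [w, x, y, z].
In Python, from plant import monitor, optics, order gives the robot as it stands.
- The arm moves only by the tool servo_tool, never from a script. Its arguments are lists of equal length, an entry for each row: "turn": the turn, a rotation vector about the tool's x, y, z in degrees, a list of three; "offset": the shift along the tool's x, y, z in cm, a list of three; "fingers": the gripper's target within -1 to 1 (shut at 1, half-way at 0, fully open at -1). A call has 1 to 20 rows; each row is the pose to reach, as a shift and turn from the pose commanded when the call began, along the tool's axes at that moment; what a row does not reach only later rows make up. A row lasts 1/12 s, in which the tool goes at most 41.7 mm and 7.16 degrees, less where a joint would pass 70% of its speed; a pose out of reach is approached as far as the arm can. A call with a gripper value outside its range is refused whole. The fingers move at their own pace and stop on an object; the grip force is fixed at half the most. Time passes only in rows, so rows that repeat a pose let the fingers close. It gives the time, the measured TCP pose, the force and the opening at its end, in the units of the state.
- monitor.state(): the state, without advancing time (a new reading comes with each control period).
- optics.read_camera(name): name is "side" or "top" or "wrist"; returns a dict with "color" (480x640x3 uint8, blue, green, red), "fx", "fy", "cx", "cy" (pixels), "R" (3x3) and "t" (3): a world point X has camera coordinates R X + t. Camera axes: x right, y down, z forward; pixel columns grow to the right and rows downward; lengths in m; the calibration is good to about 2 mm. A picture is of the moment at which its call begins. There is no depth.
- order.finish_job(): hands the job in, once; it reports no verdict.
Trained networks look in a picture, given as the dict that the camera call returned (one of the last four; its "shot" number tells which), for a name from the list of things; names that differ only in an ending like _2 or _b are one class to them, and where a whole thing is asked for, a point or a joint stands for the part that bears it (a point fixed in the world has none). Each returns a list of dicts, best first, with "conf" (0 to 1); they miss things now and then, are a little off and sometimes report something else, mostly with a low value. They report only what shows in the picture. A call takes as long as a camera call. They do not tell look-alikes from the thing itself.
- optics.masks_of(query, picture): "region" (480x640 bool, what is visible of it) and "extent" ([left, top, right, bottom] in pixels, round what is visible of it).
- optics.spot_point(query, picture): "centre" ([column, row] in pixels: a listed point, or the origin of a listed thing).
The state is a dict: "t": time; "joint_pos": joint angles; "joint_vel": joint speeds; "joint_efforts": joint torques, N m; "tool_pos": TCP position; "ee_rot": TCP orientation; "wrist_force": force on the tool from outside, world axes, zero at the start; "torque": the same for the moment, N m; "opening": finger opening in m.
Only numpy, scipy, OpenCV 4.12 (cv2) and the standard library are available. Lean on these libraries where they do the work, as an engineer would, in place of code of your own. Each camera call takes 0.05 s, during which the arm holds its last target.

## Working session

There is one attempt and no reset: what is moved stays moved. The work goes in short steps, Python scripts to look and compute and a tool call to move; the robot and the scene stay as the last step left them, time stands still between calls to the robot, and variables do not carry over. Pictures are saved under pics/ and viewed, and the job is handed in when it is done.

Besides the shell and the picture viewer there is one more tool, called after "Emit:" as name(argument=value, ...) on one line, values as JSON. servo_tool: Moves the arm, as the interface text tells. Its arguments: {"type":"object","properties":{"turn":{"type":"array","items":{"type":"array","items":{"type":"number"}}},"offset":{"type":"array","items":{"type":"array","items":{"type":"number"}}},"fingers":{"type":"array","items":{"type":"number"}}},"required":["turn","offset","fingers"]}

```bash
ls; mkdir -p pics
python3 - <<'E'
from plant import monitor, optics
import cv2
s=monitor.state();print(s)
for n in ("top","side","wrist"):
    p=optics.read_camera(n);cv2.imwrite(f"pics/{n}0.png",p["color"]);print(n,p["fx"],p["fy"],p["cx"],p["cy"],p["R"],p["t"])
E
```

```text
pics
{'t': 0.0, 'joint_pos': array([ 1.00418413e+00,  2.59349952e-01,  1.53611925e+00, -5.23026692e-05,
        1.34803508e+00, -2.02788272e-01]), 'joint_vel': array([-1.46870793e-03,  3.76556879e-04,  6.22547970e-05,  2.77535440e-05,
        7.74052997e-04, -3.34658311e-04]), 'joint_efforts': array([-5.61473407e-04, -4.46029687e+01, -2.90574074e+01, -2.82481460e-04,
        1.17295366e-02,  5.13625946e-05]), 'tool_pos': array([0.19539973, 0.51351969, 0.23045647]), 'ee_rot': array([ 0.69520273,  0.12728559,  0.69567658, -0.12855205]), 'wrist_force': array([-0.21623745,  0.02149735,  0.42108686]), 'torque': array([-0.01497351, -0.02291828, -0.01207625]), 'opening': 0.08520035573007555}
top 517.6314974781967 517.6314974781967 313.64062570780374 237.28527972858268 [[ 0.02680018 -0.99936255 -0.023585  ]
 [-0.99332679 -0.0239759  -0.11281419]
 [ 0.11217681  0.02645105 -0.99333615]] [-0.01299657  0.44618484  1.22873394]
side 548.8139234900946 548.8139234900946 318.86321576823156 243.49886068172972 [[ 9.88301391e-01 -1.52512899e-01 -4.19676622e-04]
 [-8.94048773e-02 -5.77120311e-01 -8.11750525e-01]
 [ 1.23560222e-01  8.02291694e-01 -5.84004204e-01]] [-0.47669854  0.08684979  1.51845886]
wrist 417.22674115082924 417.22674115082924 316.33952058888684 238.09008401938456 [[ 0.35491701  0.9348943  -0.00256162]
 [ 0.89173803 -0.337708    0.30125836]
 [ 0.28077965 -0.10920601 -0.95353911]] [-0.54817249 -0.04029262  0.38038376]
```

View pics/top0.png

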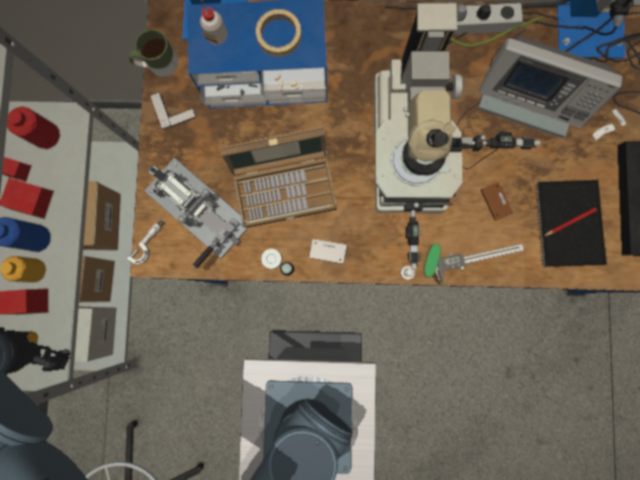

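View pics/side0.png

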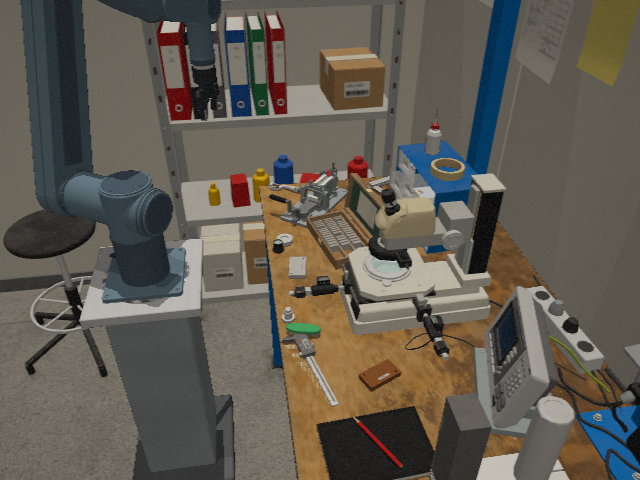

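View pics/wrist0.png

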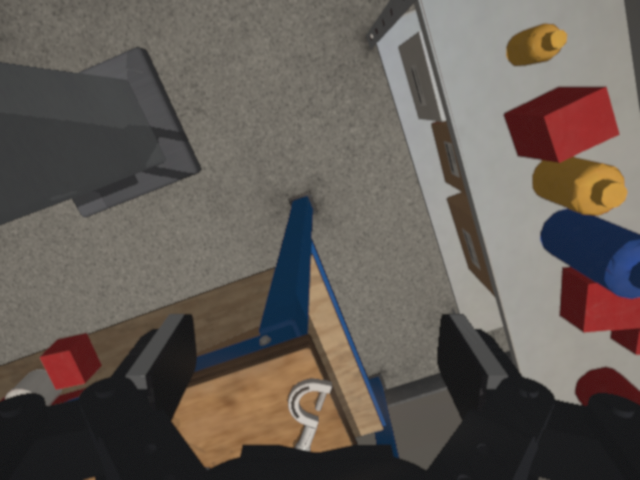

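The top view shows the fixture around (196,207), the pale plate at (328,250), a brown look-alike at (497,200), the ring at (271,259), the loupe at (288,268), the micrometer at (147,243) and the flange probably at (408,271). Next I'll run the networks and enlarge the crops.

```bash
cat > h.py <<'E'
import numpy as np, cv2
from plant import monitor, optics
def pix2plane(p,uv,z):
    R=np.array(p["R"]);t=np.array(p["t"]);d=R.T@np.array([(uv[0]-p["cx"])/p["fx"],(uv[1]-p["cy"])/p["fy"],1.]);c=-R.T@t
    return c+d*(z-c[2])/d[2]
def proj(p,X):
    q=np.array(p["R"])@np.array(X)+np.array(p["t"]);return np.array([p["cx"]+p["fx"]*q[0]/q[2],p["cy"]+p["fy"]*q[1]/q[2]])
def crop(p,c,w,h,k,fn):
    im=p["color"];x0=max(0,int(c[0]-w/2));y0=max(0,int(c[1]-h/2));a=im[y0:y0+h,x0:x0+w]
    cv2.imwrite(fn,cv2.resize(a,None,fx=k,fy=k,interpolation=cv2.INTER_CUBIC));print(fn,"origin",x0,y0)
def tri(obs):
    A=[];b=[]
    for p,uv in obs:
        R=np.array(p["R"]);t=np.array(p["t"]);c=-R.T@t
        d=R.T@np.array([(uv[0]-p["cx"])/p["fx"],(uv[1]-p["cy"])/p["fy"],1.]);d/=np.linalg.norm(d)
        M=np.eye(3)-np.outer(d,d);A.append(M);b.append(M@c)
    A=np.vstack(A);b=np.hstack(b);x=np.linalg.lstsq(A,b,rcond=None)[0];return x,np.linalg.norm(A@x-b)
E
python3 - <<'E'
from h import *
hz={"sample_plate":0.0,"turnover_fixture":0,"pocket":.028,"lip":.042,"latch_nose":.041,"crank_grip":.058,"nest":.075,"loupe":0,"ring_gauge":0,"turned_flange":0,"micrometer":0}
obs={}
for n in ("top","side"):
    p=optics.read_camera(n)
    if n=="top": crop(p,(196,207),130,130,6,"pics/c1.png");crop(p,(328,250),80,60,10,"pics/c2.png")
    for q,z in hz.items():
        for r in optics.spot_point(q,p)[:3]:
            print(n,q,round(r["conf"],2),np.round(r["centre"],1),np.round(pix2plane(p,r["centre"],z),4))
E
```

```text
pics/c1.png origin 131 142
pics/c2.png origin 288 220
top sample_plate 0.83 [496.8 203.5] [ 0.544  -0.4509  0.    ]
top sample_plate 0.7 [331.3 250.5] [ 0.4175 -0.0453  0.    ]
top turnover_fixture 0.74 [196.4 208. ] [0.5158 0.2942 0.    ]
top turnover_fixture 0.15 [411.2 271.8] [ 0.3702 -0.2414  0.    ]
top pocket 0.79 [212.9 217.6] [0.4884 0.2452 0.028 ]
top lip 0.94 [200.2 211.2] [0.5012 0.2737 0.042 ]
top latch_nose 0.48 [224.5 232.7] [0.4505 0.2125 0.041 ]
top crank_grip 0.91 [202.4 255.4] [0.3933 0.259  0.058 ]
top nest 0.77 [180.2 189.5] [0.5468 0.3156 0.075 ]
top loupe 0.74 [287.8 267.2] [0.3737 0.0606 0.    ]
top ring_gauge 0.84 [269.4 257.1] [0.3974 0.1068 0.    ]
top turned_flange 0.59 [407.6 271.7] [ 0.3702 -0.2327  0.    ]
top micrometer 0.86 [148.  241.9] [0.4277 0.4107 0.    ]
top micrometer 0.27 [410.  271.6] [ 0.3706 -0.2385  0.    ]
side sample_plate 0.9 [299.  266.3] [ 0.4215 -0.0264  0.    ]
side sample_plate 0.83 [377.9 374.8] [ 0.5477 -0.4442  0.    ]
side turnover_fixture 0.78 [312.2 208.7] [0.502  0.2702 0.    ]
side pocket 0.85 [308.3 209.6] [0.4828 0.2226 0.028 ]
side pocket 0.31 [314.2 207.9] [0.5028 0.2297 0.028 ]
side lip 0.93 [312.6 199.6] [0.5018 0.258  0.042 ]
side latch_nose 0.55 [300.9 208.4] [0.4582 0.2126 0.041 ]
side crank_grip 0.8 [277.7 199.4] [0.3894 0.2499 0.058 ]
side nest 0.94 [323.8 178.2] [0.5502 0.3329 0.075 ]
side nest 0.38 [312.3 197.3] [0.4953 0.2178 0.075 ]
side loupe 0.74 [302.  210.8] [0.4673 0.2626 0.    ]
side loupe 0.5 [280.  249.1] [0.3764 0.0636 0.    ]
side ring_gauge 0.7 [287.2 240.7] [0.4019 0.1028 0.    ]
side turned_flange 0.47 [287.  318.3] [ 0.3657 -0.2316  0.    ]
side micrometer 0.54 [284.1 236. ] [0.3951 0.1288 0.    ]
side micrometer 0.47 [283.9 188.1] [0.424  0.4183 0.    ]
```

View pics/c1.png

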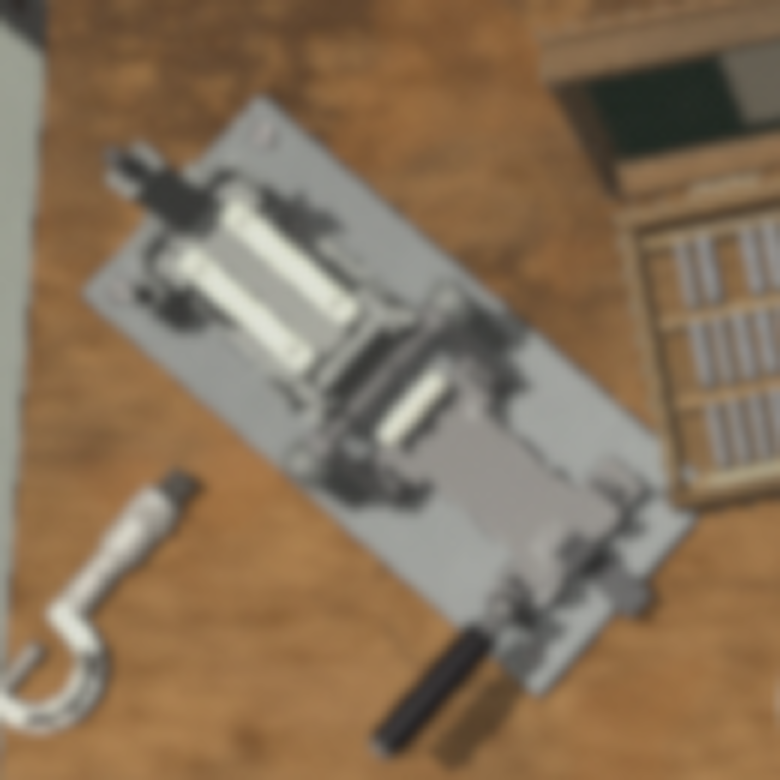

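View pics/c2.png

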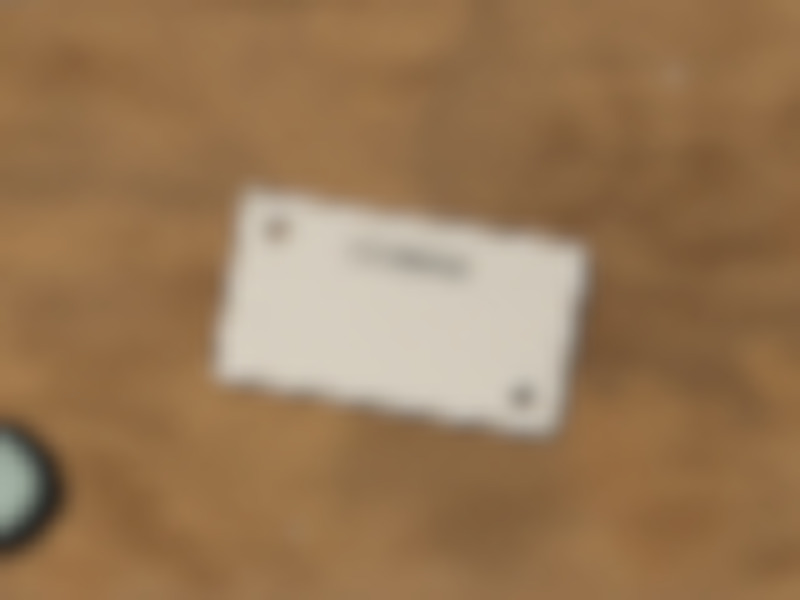

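The plate I want is the light steel one at (328,250); the one at (497,200) is brown. Next I'll fit the fixture pose.

```bash
cat >> h.py <<'E'
FP={"pocket":(-.05475,0,.028),"lip":(-.016,0,.042),"latch_nose":(-.0935,0,.041),"crank_grip":(-.098,None,.058),"nest":(.05375,0,.075)}
def fx2w(f,X):
    c,s=np.cos(f[2]),np.sin(f[2]);X=np.array(X,float);return np.array([f[0]+c*X[0]-s*X[1],f[1]+s*X[0]+c*X[1],X[2]])
E
python3 - <<'E'
from h import *
from scipy.optimize import least_squares
T=optics.read_camera("top")
c6=lambda a:np.array([131+(a[0]+.5)/6-.5,142+(a[1]+.5)/6-.5])
# base corners top z=.01 : image upper(260,95), left(85,292), bottom(540,695), right(692,515)
for a in [(260,95),(85,292),(540,695),(692,515),(385,748),(480,640)]: print(a,np.round(pix2plane(T,c6(a),.01),4), np.round(pix2plane(T,c6(a),.058),4))
C=[pix2plane(T,c6(a),.01)[:2] for a in [(260,95),(85,292),(540,695),(692,515)]]
print(np.mean(C,0)); a=(C[0]-C[3]),(C[1]-C[2]); print([np.linalg.norm(v) for v in a],[np.degrees(np.arctan2(v[1],v[0])) for v in a],np.linalg.norm(C[0]-C[1]),np.linalg.norm(C[2]-C[3]))
c10=lambda a:np.array([288+(a[0]+.5)/10-.5,220+(a[1]+.5)/10-.5])
P=[pix2plane(T,c10(a),.0125)[:2] for a in [(243,190),(590,243),(558,437),(212,378)]]
print("plate",np.mean(P,0),[np.linalg.norm(P[i]-P[i-1]) for i in range(4)],np.degrees(np.arctan2(*(P[1]-P[0])[::-1])),np.degrees(np.arctan2(*(P[2]-P[3])[::-1])))
print(monitor.state()["t"])
E
```

```text
(260, 95) [0.6414 0.3551 0.01  ] [0.6286 0.3403 0.058 ]
(85, 292) [0.556  0.4236 0.01  ] [0.5465 0.4062 0.058 ]
(540, 695) [0.3929 0.2255 0.01  ] [0.3896 0.2156 0.058 ]
(692, 515) [0.4685 0.1663 0.01  ] [0.4623 0.1587 0.058 ]
(385, 748) [0.3697 0.2881 0.01  ] [0.3672 0.2758 0.058 ]
(480, 640) [0.4149 0.2513 0.01  ] [0.4107 0.2404 0.058 ]
[0.5147291 0.292659 ]
[np.float64(0.2560088871500953), np.float64(0.25658858880558344)] [np.float64(47.513318555438154), np.float64(50.52594656310553)] 0.10945409503102167 0.09601893467312948
plate [ 0.41564625 -0.03621741] [np.float64(0.04668209750557744), np.float64(0.08571544987587323), np.float64(0.04803833862028712), np.float64(0.08536406912948401)] -97.34353915923894 -98.25128154663224
1.4
```

```bash
cat >> h.py <<'E'
from scipy.spatial.transform import Rotation as Ro
def toolR(s): q=s["ee_rot"];return Ro.from_quat([q[1],q[2],q[3],q[0]]).as_matrix()
def down(yawjaw,tilt=0):
    # tool x down, tool y along (cos,sin) of yawjaw deg
    a=np.radians(yawjaw);x=np.array([0,0,-1.]);y=np.array([np.cos(a),np.sin(a),0]);return np.column_stack([x,y,np.cross(x,y)])
def go(pos,Rt,s=None):
    s=s or monitor.state();R=toolR(s)
    off=R.T@(np.array(pos)-s["tool_pos"])*100
    tu=Ro.from_matrix(R.T@Rt).as_rotvec(degrees=True)
    return off,tu
E
python3 - <<'E'
from h import *
s=monitor.state();R=toolR(s);print(R.round(3))
p=optics.read_camera("wrist");c=-np.array(p["R"]).T@p["t"];print("cam in tool",R.T@(c-s["tool_pos"]),"\n",(R.T@np.array(p["R"]).T).round(4))
print(s["tool_pos"])
E
```

```text
[[ 0.     0.356  0.935]
 [-0.     0.935 -0.356]
 [-1.    -0.     0.   ]]
cam in tool [-0.14286821 -0.00070833 -0.07664532] 
 [[ 9.000e-04 -3.016e-01  9.534e-01]
 [ 1.000e+00  1.200e-03 -6.000e-04]
 [-1.000e-03  9.534e-01  3.016e-01]]
[0.19569985 0.51401543 0.23130698]
```

Run:
```python
from h import *
f=[.515,.2915,np.radians(49)]
t=fx2w(f,(-.03,.045,.19));print(t,*go(t,down(49)))
```

```text
[0.4613563  0.29838137 0.19      ] [  4.13221196 -10.70137598  32.5019967 ] [ 2.01583016e+01  4.51596001e-04 -2.36840639e-03]
```

Emit:
servo_tool(turn=[[4, 0, 0], [8, 0, 0], [12, 0, 0], [16, 0, 0], [20, 0, 0], [20, 0, 0], [20, 0, 0], [20, 0, 0], [20, 0, 0], [20, 0, 0], [20, 0, 0], [20, 0, 0]], offset=[[0.3, -1, 3], [0.8, -2, 6], [1.2, -3, 9], [1.6, -4.2, 12.8], [2.1, -5.4, 16.6], [2.6, -6.7, 20.4], [3.1, -8, 24.2], [3.5, -9.1, 27.6], [3.8, -9.9, 30], [4.1, -10.7, 32.5], [4.1, -10.7, 32.5], [4.1, -10.7, 32.5]], fingers=[-1, -1, -1, -1, -1, -1, -1, -1, -1, -1, -1, -1])

```text
t: 2.45
tool_pos: [0.4622, 0.2973, 0.1899]
ee_rot: [0.662, 0.248, 0.663, -0.248]
wrist_force: [-0.9, -0.6, 0.5]
opening: 0.0852
```

Run:
```python
from h import *
s=monitor.state();print(s["t"],s["tool_pos"])
p=optics.read_camera("wrist");cv2.imwrite("pics/w1.png",p["color"])
import pickle;pickle.dump(p,open("w1.pkl","wb"))
for q in ("turnover_fixture","pocket","lip","latch_nose","crank_grip","nest"):
    for r in optics.spot_point(q,p)[:2]:
        print(q,round(r["conf"],2),np.round(r["centre"],1),np.round(pix2plane(p,r["centre"],FP.get(q,(0,0,0))[2]),4))
```

```text
2.45 [0.46222224 0.29730439 0.18992181]
turnover_fixture 0.88 [343.6 262.6] [0.5153 0.281  0.    ]
pocket 0.65 [277.8 274.4] [0.4796 0.241  0.028 ]
lip 0.7 [321.2 280. ] [0.501  0.2676 0.042 ]
lip 0.53 [ 20.2 395. ] [0.4156 0.0111 0.042 ]
latch_nose 0.77 [225.7 283. ] [0.4557 0.2109 0.041 ]
crank_grip 0.9 [198.5 188.1] [0.3919 0.2535 0.058 ]
crank_grip 0.22 [389.9  73.4] [0.4192 0.3935 0.058 ]
nest 0.71 [432.6 295.7] [0.5481 0.3261 0.075 ]
```

View pics/w1.png

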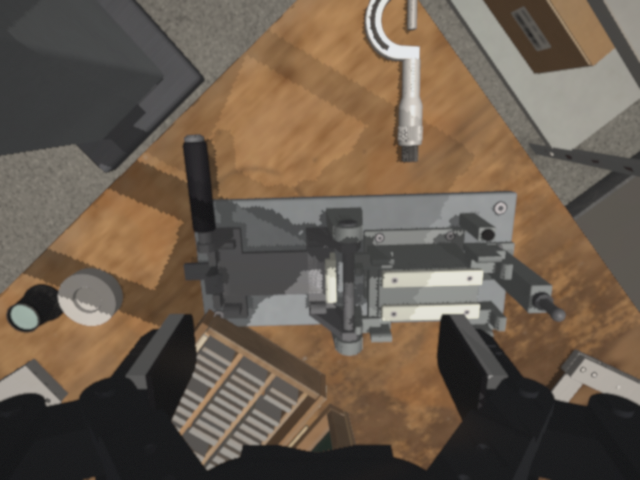

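The wrist view shows the fixture horizontally across the picture: pocket around (277,274), lip (322,280), crank bar (187–210, 137–230), nest rails (432,296).

Run:
```python
from h import *
import pickle;p=pickle.load(open("w1.pkl","rb"))
crop(p,(265,240),190,145,4,"pics/w1a.png")
crop(p,(435,265),230,170,3.4,"pics/w1b.png")
```

```text
pics/w1a.png origin 170 167
pics/w1b.png origin 320 180
```

View pics/w1a.png

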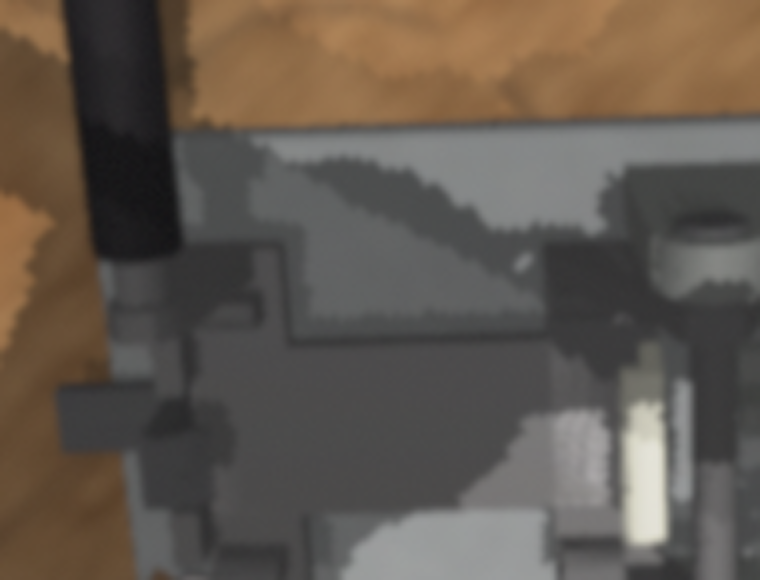

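View pics/w1b.png

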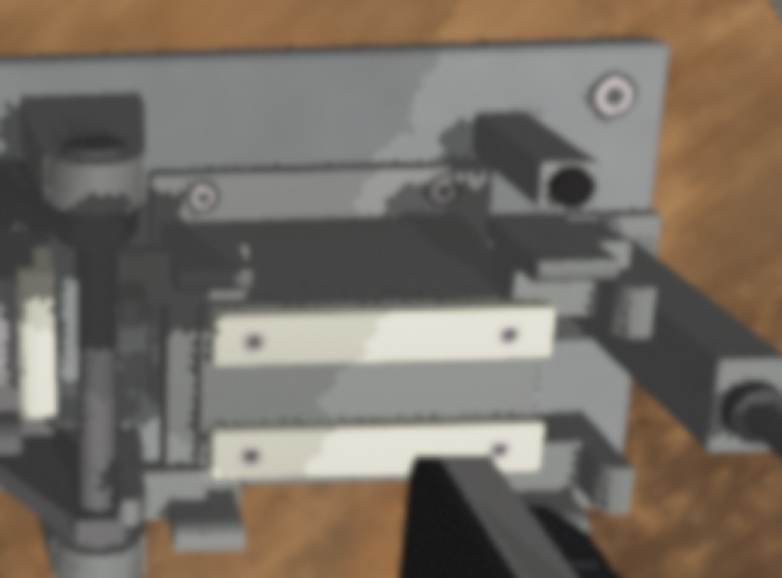

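```bash
cat > fit.py <<'E'
from h import *
import pickle
from scipy.optimize import least_squares
p=pickle.load(open("w1.pkl","rb"))
A=lambda x,y:np.array([170+(x+.5)/4-.5,167+(y+.5)/4-.5]); B=lambda x,y:np.array([320+(x+.5)/3.4-.5,180+(y+.5)/3.4-.5])
def run(free_h=False,verbose=True):
    def res(v,full=False):
        f=v[:3];c=v[3];rr={}
        P=lambda X:proj(p,fx2w(f,X))
        def line(X1,X2,px):
            a,b=P(X1),P(X2);d=(b-a)/np.linalg.norm(b-a);return (d[0]*(px[1]-a[1])-d[1]*(px[0]-a[0]))
        rr["yedge1"]=line((-.129,.056,.01),(.129,.056,.01),A(190,133));rr["yedge2"]=line((-.129,.056,.01),(.129,.056,.01),A(755,118))
        rr["TR"]=P((.129,.056,.01))-B(668,42)
        rr["xl1"]=line((-.129,.056,.01),(-.129,-.056,.01),A(105,275));rr["xl2"]=line((-.129,.056,.01),(-.129,-.056,.01),A(133,540))
        rr["xr"]=line((.129,.056,.01),(.129,-.056,.01),B(655,190))
        rr["n1"]=line((0.,0,.075),(.1,0,.075),B(214,398));rr["n2"]=line((0.,0,.075),(.1,0,.075),B(550,388))
        rr["lip"]=P((-.016,0,.046))-A(622,449)
        rr["c1"]=P((-.07975,c,.028))-A(290,345);rr["c2"]=P((-.02975,c,.028))-A(548,334)
        rr["c3"]=P((-.07975,-c,.028))-A(308,513);rr["c4"]=P((-.02975,-c,.028))-A(552,512)
        rr["crank"]=line((-.098,0,.058),(-.098,.1,.058),A(137,255));rr["crank2"]=line((-.098,0,.058),(-.098,.1,.058),A(116,65))
        if full:
            for k,x in rr.items():print(k,np.round(x,2))
        return np.hstack([np.atleast_1d(x) for x in rr.values()])
    r=least_squares(res,[.515,.2915,np.radians(49),.018],loss="soft_l1");
    if verbose: res(r.x,True)
    return r.x
if __name__=="__main__":
    v=run();print(v,np.degrees(v[2]))
    T=optics.read_camera("top")
    for X in [(.129,.056,.01),(.129,-.056,.01),(-.129,.056,.01),(-.129,-.056,.01)]:
        q=proj(T,fx2w(v,X));print((q-[131,142]+.5)*6-.5)
    print(proj(T,fx2w(v,(-.05475,0,.028))),proj(T,fx2w(v,(.05375,0,.075))))
    pw=pix2plane(p,A(137,255),.058)-np.array([v[0],v[1],0]);print("crank near end y",-np.sin(v[2])*pw[0]+np.cos(v[2])*pw[1])
    for px in [(186,136),(204,137)]:
        pw=pix2plane(p,px,.058)-np.array([v[0],v[1],0]);print("far end",-np.sin(v[2])*pw[0]+np.cos(v[2])*pw[1],np.cos(v[2])*pw[0]+np.sin(v[2])*pw[1])
E
python3 fit.py
```

```text
yedge1 -0.34
yedge2 0.1
TR [-7.79 -0.42]
xl1 -11.06
xl2 -9.37
xr -8.74
n1 0.2
n2 -0.06
lip [0.74 2.08]
c1 [ 0.44 -0.74]
c2 [0.44 0.19]
c3 [-0.23  0.37]
c4 [ 1.14 -1.08]
crank -1.46
crank2 -1.23
[0.51261018 0.2831817  0.88645987 0.01831133] 50.79040922040412
[ 96.28651313 304.73784887]
[277.0128951  104.40421154]
[556.25277164 708.26055784]
[737.48532489 501.73763342]
[214.51905553 221.86767475] [176.32375312 189.5005476 ]
crank near end y 0.04535933749687367
far end 0.10864538443780032 -0.1034263107243504
far end 0.10767170833284612 -0.09195016248631843
```

```bash
sed -i 's/f=v\[:3\];c=v\[3\];rr={}/f=v[:3];c=v[3];e=v[4];rr={}/; s/(-\.129,/(-.129+e,/g; s/(\.129,/(.129+e,/g; s/np.radians(49),.018\]/np.radians(49),.018,.005]/' fit.py
sed -i 's/    v=run()/    v=run();e=v[4]/' fit.py; python3 fit.py
```

```text
yedge1 -0.42
yedge2 0.03
TR [ 1.84 -0.65]
xl1 -1.87
xl2 -0.63
xr 0.51
n1 0.13
n2 -0.13
lip [-0.04  2.17]
c1 [-0.31 -0.64]
c2 [-0.32  0.28]
c3 [-0.96  0.46]
c4 [ 0.41 -0.99]
crank -0.61
crank2 -0.34
[0.51228299 0.28268934 0.88654898 0.01831442 0.0081051 ] 50.79551480235211
[ 83.21981875 293.12793858]
[263.9118553   92.95571911]
[542.73053523 696.17282694]
[723.93008275 489.82056672]
[214.71488716 222.00383412] [176.52118245 189.64254957]
crank near end y 0.045425842161679095
far end 0.10871228221374643 -0.10282828163609382
far end 0.10773758348209603 -0.09135222020713822
```

Run:
```python
from h import *
t=np.array([.4156,-.0362,.15]);print(t,*go(t,down(-7.8)))
```

```text
[ 0.4156 -0.0362  0.15  ] [  4.04637586 -28.33644958  18.45988538] [ 5.70207820e+01 -1.52040006e-03 -1.90779683e-02]
```

Emit:
servo_tool(turn=[[3, 0, 0], [9, 0, 0], [15, 0, 0], [21, 0, 0], [27, 0, 0], [33, 0, 0], [39, 0, 0], [45, 0, 0], [51, 0, 0], [57, 0, 0], [57, 0, 0], [57, 0, 0]], offset=[[0.2, -1.4, 0.9], [0.5, -4, 2.6], [1.0, -7.2, 4.7], [1.5, -10.4, 6.8], [2.0, -13.7, 8.9], [2.5, -17, 11.1], [3.0, -20.2, 13.2], [3.4, -23.4, 15.2], [3.8, -26.3, 17.1], [4.0, -28.3, 18.5], [4.0, -28.3, 18.5], [4.0, -28.3, 18.5]], fingers=[-1, -1, -1, -1, -1, -1, -1, -1, -1, -1, -1, -1])

```text
t: 3.9
tool_pos: [0.4162, -0.0376, 0.1504]
ee_rot: [0.464, 0.534, 0.464, -0.533]
wrist_force: [-0.1, -0.3, 0.1]
opening: 0.0858
```

Run:
```python
from h import *
p=optics.read_camera("wrist");cv2.imwrite("pics/w2.png",p["color"])
import pickle;pickle.dump(p,open("w2.pkl","wb"))
crop(p,(316,220),200,150,4,"pics/w2a.png")
for r in optics.masks_of("sample_plate",p):
    m=r["region"].astype(np.uint8);c,_=cv2.findContours(m,0,2);c=max(c,key=cv2.contourArea)
    box=cv2.boxPoints(cv2.minAreaRect(c));print(r["conf"],box.round(1).tolist())
    W=np.array([pix2plane(p,b,.0125) for b in box]);print(W.mean(0).round(4),np.linalg.norm(np.diff(W,axis=0),axis=1),[np.degrees(np.arctan2(*(W[i+1]-W[i])[1::-1])) for i in range(3)])
```

```text
pics/w2a.png origin 216 145
0.68 [[284.0, 159.0], [351.0, 159.0], [351.0, 278.0], [284.0, 278.0]]
[ 0.4173 -0.0381  0.0125] [0.04462288 0.08577375 0.0487855 ] [np.float64(-7.902694080018144), np.float64(-96.46446363607404), np.float64(172.09821762995787)]
```

View pics/w2a.png

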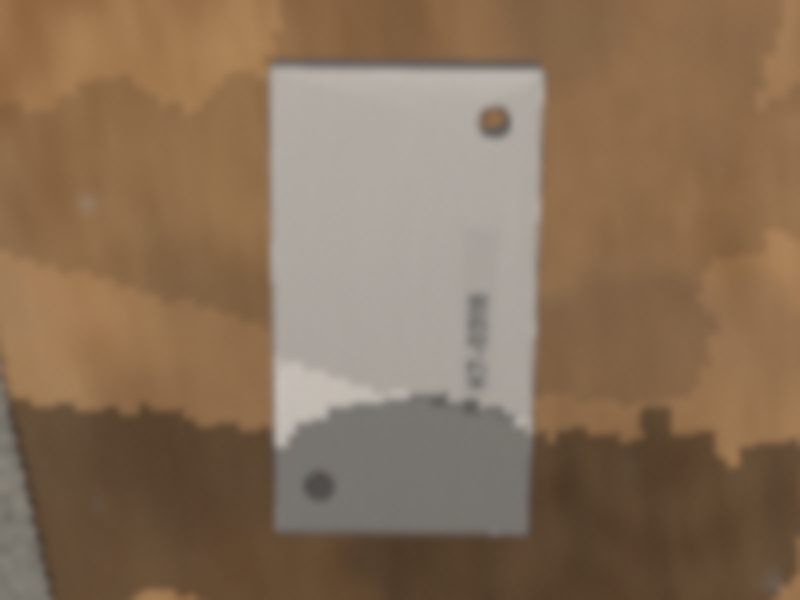

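The enlarged crop shows a light steel plate with two holes and engraving, with corners at crop (270,67), (544,68), (528,534) and (273,531). It is the sample plate, face up, under the gripper.

Run:
```python
from h import *
import pickle;p=pickle.load(open("w2.pkl","rb"))
c=[(270,67),(544,68),(528,534),(273,531)]
W=np.array([pix2plane(p,(216+(a+.5)/4-.5,145+(b+.5)/4-.5),.0125) for a,b in c])
print(W.mean(0),[np.linalg.norm(W[i]-W[i-1]) for i in range(4)])
d=W[1]+W[0]-W[2]-W[3];yaw=np.degrees(np.arctan2(d[1],d[0]));print(yaw)
t=W.mean(0);t[2]=.0
print(*go(t,down(yaw-90)))
```

```text
[ 0.41653524 -0.03869286  0.0125    ] [np.float64(0.08370027120884557), np.float64(0.04570425016894626), np.float64(0.08411536372544076), np.float64(0.04641346338599018)]
81.33535264077068
[15.04642405  0.05590477  0.26119088] [ 0.90432283 -0.02253135 -0.01250262]
```

Emit:
servo_tool(turn=[[0.9, 0, 0], [0.9, 0, 0], [0.9, 0, 0], [0.9, 0, 0], [0.9, 0, 0], [0.9, 0, 0], [0.9, 0, 0]], offset=[[2, 0, 0.2], [5, 0.1, 0.2], [8, 0.1, 0.2], [10.5, 0.1, 0.2], [12, 0.1, 0.2], [12.5, 0.1, 0.2], [12.5, 0.1, 0.2]], fingers=[-1, -1, -1, -1, -1, -1, -1])

```text
t: 4.58
tool_pos: [0.4162, -0.0374, 0.0244]
ee_rot: [-0.46, -0.536, -0.462, 0.536]
wrist_force: [0.8, -0.1, -0.2]
opening: 0.0852
```

Run:
```python
from h import *
s=monitor.state();print(s["tool_pos"],s["joint_vel"].round(3));print(*go([.4165,-.0387,-.001],down(-8.7)))
```

```text
[ 0.41620699 -0.03735158  0.02439429] [-0.007 -0.039 -0.029 -0.002  0.027  0.001]
[2.53919163 0.05605328 0.13079137] [ 0.11370452 -0.0412636   0.15684034]
```

Run:
```python
from h import *
for i in range(5):
    s=monitor.state();print(s["t"],s["tool_pos"].round(5),s["joint_pos"].round(4)); optics.read_camera("side")
```

```text
4.5833 [ 0.41621 -0.03735  0.02439] [-3.5800e-01  3.0150e-01  2.0931e+00  2.0000e-04  7.4980e-01 -2.0830e-01]
4.6333 [ 0.41705 -0.03784  0.02535] [-3.5840e-01  2.9990e-01  2.0918e+00  2.0000e-04  7.5060e-01 -2.0820e-01]
4.6833 [ 0.41766 -0.03827  0.02598] [-3.5880e-01  2.9880e-01  2.0911e+00  1.0000e-04  7.5070e-01 -2.0820e-01]
4.7333 [ 0.41797 -0.03858  0.02632] [-3.5930e-01  2.9810e-01  2.0909e+00  1.0000e-04  7.5060e-01 -2.0810e-01]
4.7833 [ 0.41807 -0.0388   0.02646] [-3.5960e-01  2.9770e-01  2.0909e+00  1.0000e-04  7.5040e-01 -2.0810e-01]
```

Run:
```python
from h import *
optics.read_camera("side");s=monitor.state();print(s["tool_pos"]);print(*go([.4165,-.0387,-.001],down(-8.7)))
```

```text
[ 0.41786357 -0.03896908  0.02636293]
[ 2.73594777 -0.14543762 -0.00727572] [-0.01600119  0.02810435 -0.13773549]
```

Emit:
servo_tool(turn=[[0, 0, 0], [0, 0, 0], [0, 0, 0], [0, 0, 0], [0, 0, 0], [0, 0, 0], [0, 0, 0], [0, 0, 0], [0, 0, 0], [0, 0, 0], [0, 0, 0], [0, 0, 0]], offset=[[0.7, 0, 0], [1.5, -0.1, 0], [2.2, -0.1, 0], [2.6, -0.1, 0], [2.7, -0.1, 0], [2.7, -0.1, 0], [2.7, -0.1, 0], [2.7, -0.1, 0], [2.7, -0.1, 0], [2.7, -0.1, 0], [2.7, -0.1, 0], [2.7, -0.1, 0]], fingers=[-1, -1, -1, -1, -0.5, 0.0, 0.4, 0.6, 0.6, 0.6, 0.6, 0.6])

```text
t: 5.88
tool_pos: [0.4162, -0.0388, -0.0013]
ee_rot: [0.461, 0.537, 0.46, -0.537]
wrist_force: [-0.9, 0.1, 5.6]
opening: 0.0444
```

Run:
```python
from h import *
p=optics.read_camera("wrist");s=monitor.state();print(s["tool_pos"],s["opening"],s["wrist_force"]);cv2.imwrite("pics/w3.png",p["color"])
```

```text
[ 0.41620357 -0.03879109 -0.00135328] 0.044248750475657926 [-0.78121339 -0.01973046  5.65696732]
```

View pics/w3.png

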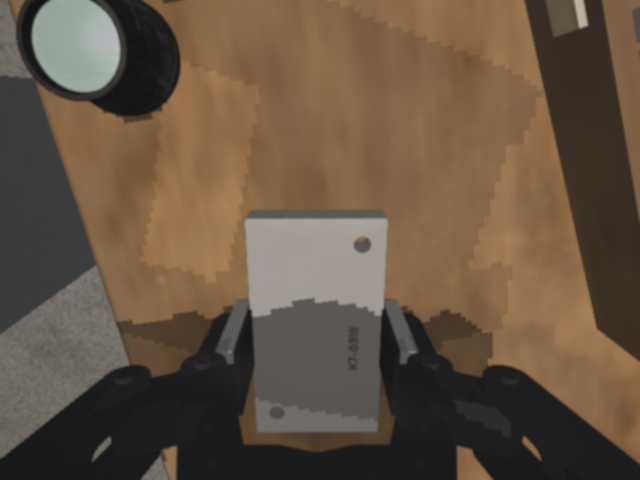

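The plate is gripped: opening 44 mm, plate centred between the pads. Now I'll write the pose helper for placing and compute the transit to the fixture.

```bash
cat >> h.py <<'E'
F=[.5123,.2827,np.radians(50.8)]
DZ=-.0013  # TCP relative to plate underside along plate normal when gripped
def place(bx,bz,th,y=0,dx=0.):
    """tool pose so plate's lower hinge-end corner is at pocket (bx,bz) mm, slope th deg"""
    t=np.radians(th);u=np.array([-np.cos(t),np.sin(t)]);n=np.array([np.sin(t),np.cos(t)])
    q=np.array([bx,bz])/1000+u*(.042+dx)+n*DZ
    pos=fx2w(F,(-.05475+q[0],y,.028+q[1]))
    fx=np.array([np.cos(F[2]),np.sin(F[2]),0]);fy=np.array([-np.sin(F[2]),np.cos(F[2]),0]);z=np.array([0,0,1.])
    X=-(np.sin(t)*fx+np.cos(t)*z);Y=-fy;return pos,np.column_stack([X,Y,np.cross(X,Y)])
E
python3 - <<'E'
from h import *
for a in [(30,60,15),(34,12,15)]:
    pos,R=place(*a);print(pos,*go(pos,R))
s=monitor.state();R=toolR(s);print((R.T@np.array([0,0,1])).round(3))
E
```

```text
[0.4708039  0.23182075 0.0976147 ] [ -9.90135905   1.29032072 -27.57470525] [ 30.27642752 -14.64369454  -4.02780179]
[0.47333201 0.23492053 0.0496147 ] [ -5.10128932   1.48979028 -27.92045443] [ 30.27642752 -14.64369454  -4.02780179]
[-1.     0.001  0.   ]
```

Emit:
servo_tool(turn=[[0, 0, 0], [0, 0, 0], [0, 0, 0], [0, 0, 0], [0, 0, 0], [4, -2, -0.5], [8, -4, -1], [13, -6.3, -1.7], [18, -8.7, -2.4], [23, -11.1, -3.1], [27, -13, -3.6], [30.3, -14.6, -4], [30.3, -14.6, -4], [30.3, -14.6, -4], [30.3, -14.6, -4], [30.3, -14.6, -4], [30.3, -14.6, -4]], offset=[[-1, 0, 0], [-3, 0, 0], [-6, 0, 0], [-9, 0, 0], [-11.5, 0.1, -1], [-13, 0.2, -3], [-13, 0.3, -6], [-13, 0.5, -9.5], [-13, 0.6, -13], [-13, 0.8, -16.5], [-13, 0.9, -20], [-13, 1.1, -23], [-12.5, 1.2, -25.5], [-11.5, 1.3, -27], [-10.5, 1.3, -27.5], [-9.9, 1.3, -27.6], [-9.9, 1.3, -27.6]], fingers=[1, 1, 1, 1, 1, 1, 1, 1, 1, 1, 1, 1, 1, 1, 1, 1, 1])

```text
t: 7.35
tool_pos: [0.469, 0.2313, 0.095]
ee_rot: [-0.34, -0.548, -0.262, 0.718]
wrist_force: [0.1, 0.5, -4.9]
opening: 0.0446
```

Run:
```python
from h import *
optics.read_camera("side");optics.read_camera("side");optics.read_camera("side")
p=optics.read_camera("wrist");cv2.imwrite("pics/w4.png",p["color"])
s=monitor.state();print(s["tool_pos"],s["opening"],s["wrist_force"])
pos,R=place(34,12,15);print(pos,*go(pos,R))
import pickle;pickle.dump(p,open("w4.pkl","wb"))
for q in ("pocket","lip","latch_nose","crank_grip","nest"):
    print(q,proj(p,fx2w(F,(FP[q][0],FP[q][1] if q!="crank_grip" else .077,FP[q][2]))).round(1))
```

```text
[0.47095042 0.23110283 0.09782793] 0.044691933583747116 [ 0.21601105 -0.12889864 -3.82358453]
[0.47333201 0.23492053 0.0496147 ] [ 4.54305761 -0.05794808 -1.67478234] [-0.09925646 -0.05213449  0.02127143]
pocket [313.9 203.7]
lip [313.3 138.8]
latch_nose [314. 280.]
crank_grip [160.6 308.2]
nest [311.4 -69.2]
```

View pics/w4.png

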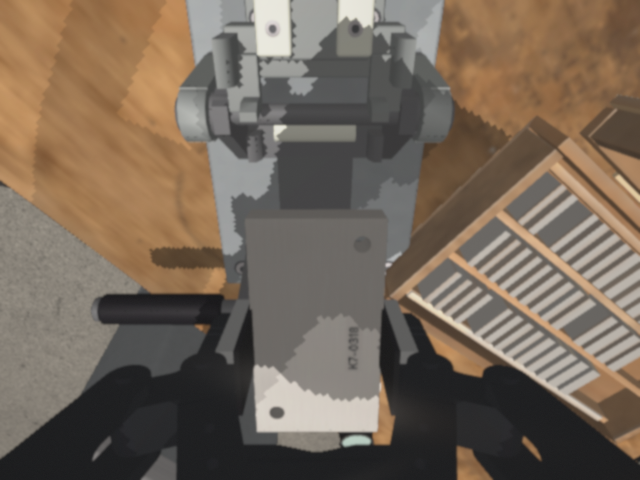

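The wrist view shows the held plate (246–386, 210–430) in line with the lip strip (273–357, 133). The alignment agrees with the fit to about 1 mm, so I'll lower it.

Emit:
servo_tool(turn=[[0, 0, 0], [0, 0, 0], [0, 0, 0], [0, 0, 0], [0, 0, 0], [0, 0, 0], [0, 0, 0], [0, 0, 0]], offset=[[0.6, 0, -0.2], [1.6, 0, -0.6], [2.8, 0, -1.1], [3.8, 0, -1.4], [4.5, -0.1, -1.7], [4.5, -0.1, -1.7], [4.5, -0.1, -1.7], [4.5, -0.1, -1.7]], fingers=[1, 1, 1, 1, 1, 1, 1, 1])

```text
t: 8.22
tool_pos: [0.4731, 0.2366, 0.0494]
ee_rot: [-0.34, -0.55, -0.261, 0.717]
wrist_force: [-1.1, 0.5, -3.0]
opening: 0.0443
```

Run:
```python
from h import *
p=optics.read_camera("wrist");cv2.imwrite("pics/w5.png",p["color"])
s=monitor.state();print(s["tool_pos"],s["opening"],s["wrist_force"])
for a in [(34,12,15),(34,2,15),(34,0,15),(39,0,15)]:
    pos,R=place(*a);print(pos,*go(pos,R))
for X in [(-.016,.017,.042),(-.016,-.017,.042),(-.012,0,.042)]:print(proj(p,fx2w(F,X)).round(1))
crop(p,(316,200),200,150,4,"pics/w5a.png")
```

```text
[0.47335237 0.2366809  0.04976924] 0.04435957813768338 [ 0.4425932  -1.25096009 -3.83172067]
[0.47333201 0.23492053 0.0496147 ] [0.05040796 0.10971256 0.12905169] [-0.01286179 -0.0710231   0.00018526]
[0.47333201 0.23492053 0.0396147 ] [ 1.01665387  0.10965772 -0.1285698 ] [-0.01286179 -0.0710231   0.00018526]
[0.47333201 0.23492053 0.0376147 ] [ 1.20990305  0.10964675 -0.1800941 ] [-0.01286179 -0.0710231   0.00018526]
[0.47649216 0.23879525 0.0376147 ] [ 1.0810923   0.1095379  -0.66321704] [-0.01286179 -0.0710231   0.00018526]
[267.4 203.8]
[367.6 203.8]
[317.6 193.2]
pics/w5a.png origin 216 125
```

View pics/w5a.png

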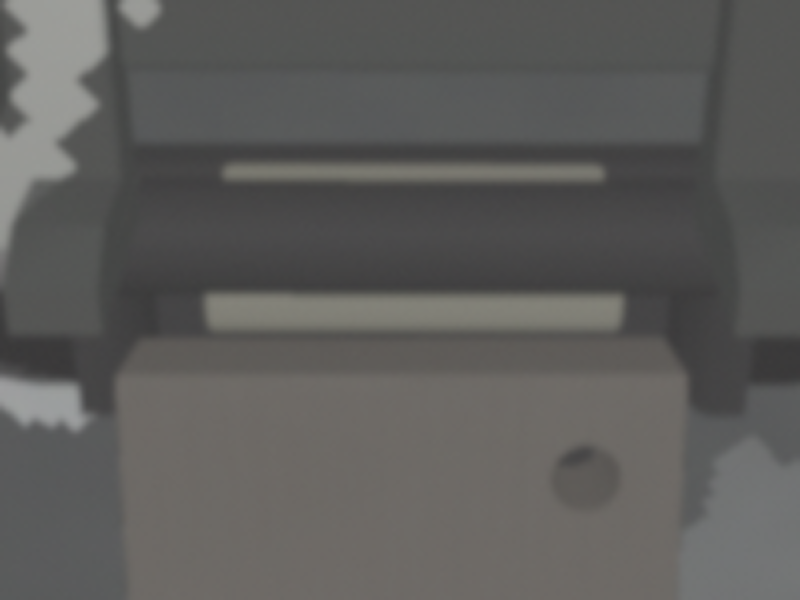

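Emit:
servo_tool(turn=[[0, 0, 0], [0, 0, 0], [0, 0, 0], [0, 0, 0], [0, 0, 0], [0, 0, 0], [0, 0, 0], [0, 0, 0]], offset=[[0.2, 0.1, 0], [0.5, 0.15, -0.1], [0.8, 0.15, -0.1], [1.0, 0.15, -0.15], [1.15, 0.15, -0.15], [1.15, 0.15, -0.15], [1.15, 0.15, -0.15], [1.15, 0.15, -0.15]], fingers=[1, 1, 1, 1, 1, 1, 1, 1])

```text
t: 8.93
tool_pos: [0.4732, 0.2344, 0.038]
ee_rot: [-0.34, -0.55, -0.261, 0.717]
wrist_force: [-0.1, -0.2, -3.4]
opening: 0.0445
```

Run:
```python
from h import *
p=optics.read_camera("wrist");cv2.imwrite("pics/w6.png",p["color"])
s=monitor.state();print(s["tool_pos"],s["opening"],s["wrist_force"])
for a in [(34,0,15,-.001),(39,0,15,-.001)]:
    pos,R=place(*a);print(pos,*go(pos,R))
crop(p,(316,200),200,150,4,"pics/w6a.png")
```

```text
[0.47322935 0.23440853 0.03797357] 0.0442426028691549 [ 0.67703275  0.74220362 -4.19367619]
[0.47410696 0.2342885  0.0376147 ] [ 0.02272772  0.07559112 -0.05388223] [-0.01446836 -0.0434763   0.02211533]
[0.4772671  0.23816322 0.0376147 ] [-0.10631526  0.07541927 -0.53694318] [-0.01446836 -0.0434763   0.02211533]
pics/w6a.png origin 216 125
```

View pics/w6a.png

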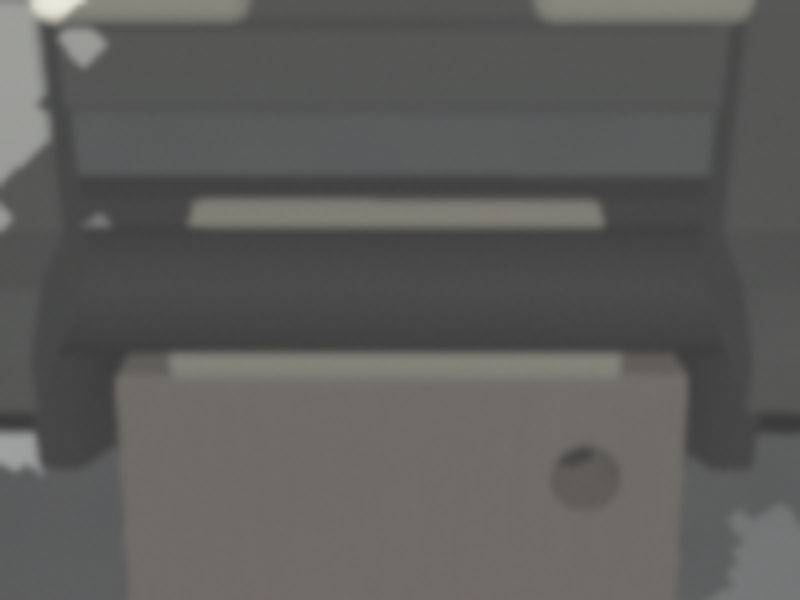

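Emit:
servo_tool(turn=[[0, 0, 0], [0, 0, 0], [0, 0, 0], [0, 0, 0], [0, 0, 0], [0, 0, 0], [0, 0, 0], [0, 0, 0], [0, 0, 0]], offset=[[0.0, 0, -0.1], [0.0, 0, -0.15], [-0.02, 0, -0.2], [-0.03, 0, -0.25], [-0.05, 0, -0.3], [-0.06, 0, -0.35], [-0.07, 0, -0.4], [-0.07, 0, -0.4], [-0.07, 0, -0.4]], fingers=[1, 1, 1, 1, 1, 1, 1, 1, 1])

```text
t: 9.73
tool_pos: [0.4758, 0.2376, 0.0376]
ee_rot: [-0.34, -0.55, -0.261, 0.717]
wrist_force: [-0.1, -0.7, -1.2]
opening: 0.0442
```

Run:
```python
from h import *
p=optics.read_camera("wrist");cv2.imwrite("pics/w7.png",p["color"])
s=monitor.state();print(s["tool_pos"],s["opening"],s["wrist_force"])
for a in [(39,0,15,-.001),(39,0,12,-.001)]:
    pos,R=place(*a);print(pos,*go(pos,R))
crop(p,(316,200),200,150,4,"pics/w7a.png")
```

```text
[0.47580136 0.23756676 0.03762681] 0.04448024296367861 [-0.57209165 -0.84164563 -1.58689514]
[0.4772671  0.23816322 0.0376147 ] [-0.03469218  0.07584175 -0.13449068] [-0.01403113 -0.04653929  0.02400395]
[0.4769845  0.23781672 0.0354607 ] [ 0.18495078  0.07593071 -0.14687191] [-0.01465629  2.95346065  0.02363105]
pics/w7a.png origin 216 125
```

View pics/w7a.png

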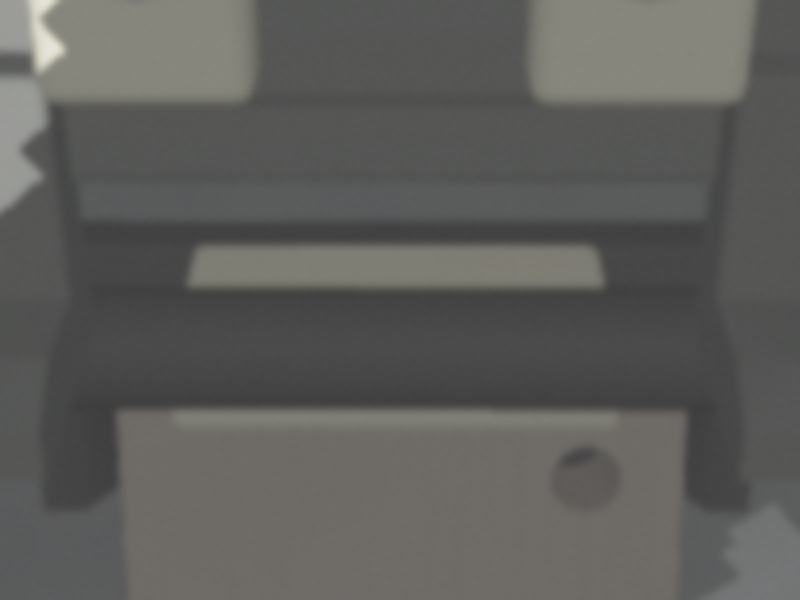

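Emit:
servo_tool(turn=[[0, 0, 0], [0, 0, 0], [0, 0.5, 0], [0, 1, 0], [0, 1.5, 0], [0, 2, 0], [0, 2.5, 0], [0, 2.5, 0], [0, 2.5, 0]], offset=[[-0.02, 0, -0.05], [-0.03, 0, -0.11], [0, 0, -0.12], [0.04, 0, -0.12], [0.08, 0, -0.12], [0.12, 0, -0.12], [0.15, 0, -0.13], [0.15, 0, -0.13], [0.15, 0, -0.13]], fingers=[1, 1, 1, 1, 1, 1, 1, 1, 1])

```text
t: 10.53
tool_pos: [0.4763, 0.2382, 0.0359]
ee_rot: [-0.334, -0.566, -0.269, 0.704]
wrist_force: [0.4, 1.0, -1.9]
opening: 0.0444
```

Run:
```python
from h import *
p=optics.read_camera("wrist");cv2.imwrite("pics/w8.png",p["color"])
s=monitor.state();print(s["tool_pos"],s["opening"],s["wrist_force"],s["torque"])
for a in [(39,0,12,-.001)]:
    pos,R=place(*a);print(pos,*go(pos,R))
crop(p,(316,200),200,150,4,"pics/w8a.png")
```

```text
[0.47627322 0.23815607 0.0358374 ] 0.0441672384402309 [-0.4606351   0.0237357  -0.89682564] [ 0.21769515 -0.1312469  -0.02704628]
[0.4769845  0.23781672 0.0354607 ] [ 0.03271947  0.07657319 -0.02637873] [-0.02604216  0.45879518  0.02858178]
pics/w8a.png origin 216 125
```

View pics/w8.png

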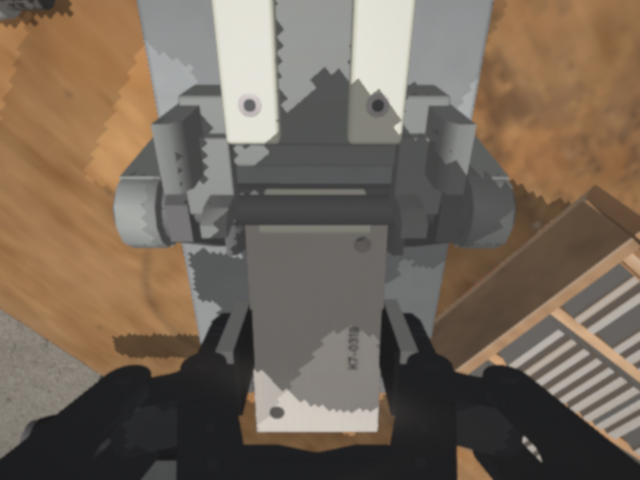

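The plate's hinge end is under the lip at about (260–370, 228) and it is centred in the pocket. I'll release it and back out along the tool axis.

Emit:
servo_tool(turn=[[0, 0, 0], [0, 0, 0], [0, 0, 0], [0, 0, 0], [0, 0, 0], [0, 0, 0], [0, 0, 0], [0, 0, 0], [0, 0, 0], [0, 0, 0], [0, 0, 0]], offset=[[0, 0, 0], [0, 0, 0], [0, 0, 0], [0, 0, 0], [0, 0, 0], [-0.8, 0, 0], [-2, 0, 0], [-4, 0, 0], [-6, 0, 0], [-7, 0, 0], [-7, 0, 0]], fingers=[0.2, -0.1, -0.4, -0.5, -0.5, -0.5, -0.5, -0.5, -0.5, -0.5, -0.5])

```text
t: 11.5
tool_pos: [0.4879, 0.2508, 0.107]
ee_rot: [-0.335, -0.568, -0.268, 0.703]
wrist_force: [0.1, 0.3, 0.3]
opening: 0.0641
```

Run:
```python
from h import *
p=optics.read_camera("wrist");cv2.imwrite("pics/w9.png",p["color"])
s=monitor.state();print(s["t"],s["tool_pos"],s["opening"],s["wrist_force"])
```

```text
11.55 [0.48681202 0.25033864 0.10536075] 0.06395004392102463 [ 0.29240754 -0.9316576  -0.37892709]
```

View pics/w9.png

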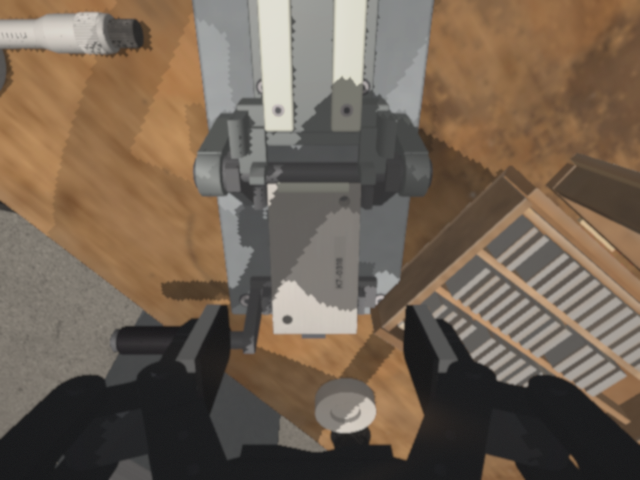

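The plate rests in the pocket, with the hinge end under the lip and the free end at (272–358, 333) still above the latch. Next I'll press it down with shut fingers near the latch end.

Run:
```python
from h import *
optics.read_camera("side")
for z in (.075,.040):
    t=fx2w(F,(-.05475-.027,-.0005,z));print(t,*go(t,down(-39.2)))
```

```text
[0.46101908 0.21903227 0.075     ] [3.70170229 0.0293599  3.23696969] [-1.60971394e-02  1.24376965e+01  8.20349260e-03]
[0.46101908 0.21903227 0.04      ] [7.11956001 0.02975078 2.48314712] [-1.60971394e-02  1.24376965e+01  8.20349260e-03]
```

Emit:
servo_tool(turn=[[0, 3, 0], [0, 6, 0], [0, 9, 0], [0, 12.4, 0], [0, 12.4, 0], [0, 12.4, 0], [0, 12.4, 0], [0, 12.4, 0], [0, 12.4, 0]], offset=[[0.2, 0, 1], [0.9, 0, 2], [1.8, 0, 3], [2.6, 0, 3.2], [3.2, 0, 3.2], [3.2, 0, 3.2], [3.2, 0, 3.2], [3.2, 0, 3.2], [3.2, 0, 3.2]], fingers=[0, 0.5, 1, 1, 1, 1, 1, 1, 1])

```text
t: 12.35
tool_pos: [0.4627, 0.2209, 0.0799]
ee_rot: [-0.304, -0.638, -0.303, 0.639]
wrist_force: [-0.3, -0.3, 1.0]
opening: -0.0002
```

Run:
```python
from h import *
p=optics.read_camera("wrist");cv2.imwrite("pics/w10.png",p["color"])
s=monitor.state();print(s["t"],s["tool_pos"],s["opening"],s["wrist_force"])
for z in (.055,.040):
    t=fx2w(F,(-.05475-.027,-.0005,z));print(t,*go(t,down(-39.2)))
```

```text
12.4 [0.46255016 0.22092275 0.07993591] 0.0003266643102253302 [-0.51503054  0.05800824  0.36399394]
[0.46101908 0.21903227 0.055     ] [2.49381563e+00 6.64735523e-04 2.40954115e-01] [ 0.0158354   0.05322786 -0.00232644]
[0.46101908 0.21903227 0.04      ] [3.99381498e+00 6.04022050e-04 2.39560605e-01] [ 0.0158354   0.05322786 -0.00232644]
```

View pics/w10.png

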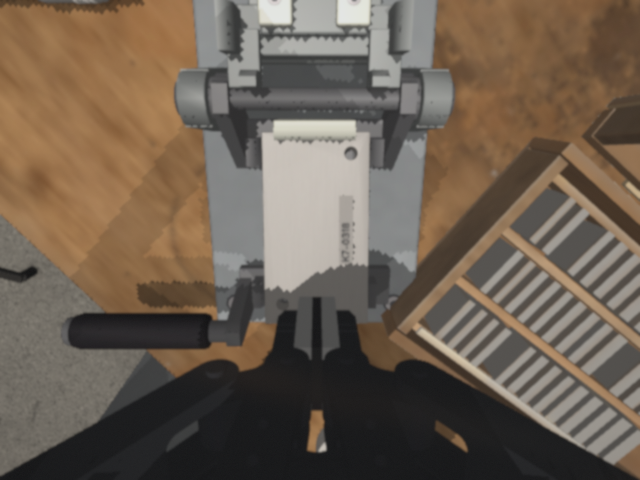

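The fingers are shut over the plate's latch end at (316,300) and centred, so I'll press now.

Emit:
servo_tool(turn=[[0, 0, 0], [0, 0, 0], [0, 0, 0], [0, 0, 0], [0, 0, 0], [0, 0, 0], [0, 0, 0], [0, 0, 0], [0, 0, 0], [0, 0, 0], [0, 0, 0]], offset=[[0.6, 0, 0.2], [1.4, 0, 0.2], [2.0, 0, 0.2], [2.4, 0, 0.2], [2.7, 0, 0.2], [3.0, 0, 0.2], [3.3, 0, 0.2], [3.5, 0, 0.2], [3.7, 0, 0.2], [3.7, 0, 0.2], [3.7, 0, 0.2]], fingers=[1, 1, 1, 1, 1, 1, 1, 1, 1, 1, 1])

```text
t: 13.32
tool_pos: [0.4605, 0.2188, 0.0428]
ee_rot: [-0.303, -0.638, -0.303, 0.639]
wrist_force: [0.4, -0.2, -0.2]
opening: 0.0
```

Run:
```python
from h import *
s=monitor.state();print(s["t"],s["tool_pos"],s["opening"],s["wrist_force"])
```

```text
13.3167 [0.46046951 0.21875323 0.04281391] 4.610110433071055e-05 [ 0.35162276 -0.16686799 -0.22080066]
```

Emit:
servo_tool(turn=[[0, 0, 0], [0, 0, 0], [0, 0, 0], [0, 0, 0], [0, 0, 0], [0, 0, 0]], offset=[[0.1, 0, 0], [0.2, 0, 0], [0.25, 0, 0], [0.28, 0, 0], [0.3, 0, 0], [0.3, 0, 0]], fingers=[1, 1, 1, 1, 1, 1])

```text
t: 13.82
tool_pos: [0.4605, 0.2188, 0.0405]
ee_rot: [-0.303, -0.639, -0.303, 0.639]
wrist_force: [-1.6, -1.3, 7.5]
opening: 0.0002
```

Run:
```python
from h import *
s=monitor.state();print(s["t"],s["tool_pos"],s["opening"],s["wrist_force"])
```

```text
13.8167 [0.46054847 0.21879257 0.0405275 ] 0.00016624077108070103 [-1.6084966  -1.26543288  7.45247165]
```

Run:
```python
from h import *
t=fx2w(F,(-.098,.080,.13));print(t,*go(t,down(50.8)))
```

```text
[0.38836557 0.25731778 0.13      ] [-8.94593072 -8.02851225  1.58500188] [-9.00130993e+01  3.16518169e-02  3.35922231e-02]
```

Emit:
servo_tool(turn=[[0, 0, 0], [0, 0, 0], [0, 0, 0], [-5, 0, 0], [-12, 0, 0], [-19, 0, 0], [-26, 0, 0], [-33, 0, 0], [-40, 0, 0], [-47, 0, 0], [-54, 0, 0], [-61, 0, 0], [-68, 0, 0], [-75, 0, 0], [-82, 0, 0], [-88, 0, 0], [-90, 0, 0], [-90, 0, 0], [-90, 0, 0]], offset=[[-1, 0, 0], [-3, 0, 0], [-6, 0, 0], [-8, -0.5, 0.1], [-9, -1.2, 0.2], [-9, -2, 0.4], [-9, -3, 0.6], [-9, -4, 0.8], [-9, -5, 1], [-9, -6, 1.2], [-9, -7, 1.4], [-9, -7.6, 1.5], [-9, -8, 1.6], [-9, -8, 1.6], [-9, -8, 1.6], [-9, -8, 1.6], [-9, -8, 1.6], [-9, -8, 1.6], [-9, -8, 1.6]], fingers=[1, 1, 1, 0.5, 0, -0.4, -0.4, -0.4, -0.4, -0.4, -0.4, -0.4, -0.4, -0.4, -0.4, -0.4, -0.4, -0.4, -0.4])

```text
t: 15.4
tool_pos: [0.3885, 0.257, 0.1303]
ee_rot: [0.666, 0.238, 0.666, -0.238]
wrist_force: [-0.3, -0.1, -0.3]
opening: 0.0598
```

Run:
```python
from h import *
optics.read_camera("side");optics.read_camera("side")
p=optics.read_camera("wrist");cv2.imwrite("pics/w11.png",p["color"])
s=monitor.state();print(s["t"],s["tool_pos"],s["opening"],s["wrist_force"])
t=fx2w(F,(-.098,.080,.038));print(t,*go(t,down(50.8)))
for X in [(-.098,.05,.058),(-.098,.108,.058),(-.05475-.042,-.0,.0405),(-.05475-.042,-.023,.0405),(-.05475-.042,.023,.0405)]:print(proj(p,fx2w(F,X)).round(1))
crop(p,(316,240),230,170,3.4,"pics/w11a.png")
```

```text
15.55 [0.38844686 0.25701542 0.13007147] 0.05988053304713476 [0.82261402 0.15202358 0.82381835]
[0.38836557 0.25731778 0.038     ] [ 9.20713442  0.0262671  -0.02275733] [-0.08121129 -0.01670468  0.04983108]
[317.8 302. ]
[317.9 202. ]
[319.7 360.3]
[319.6 390.4]
[319.8 328.6]
pics/w11a.png origin 201 155
```

View pics/w11.png

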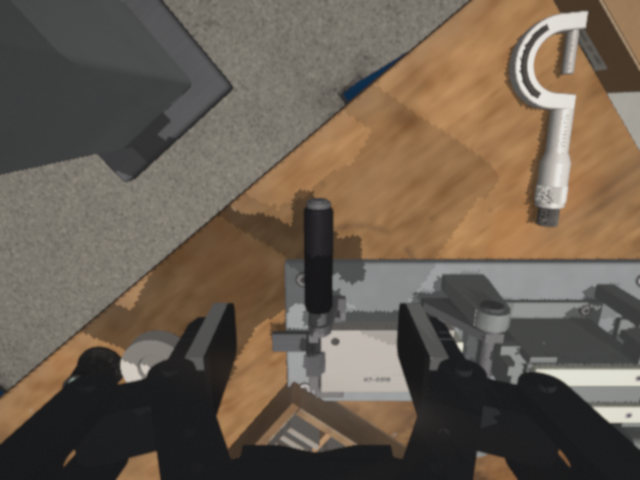

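View pics/w11a.png

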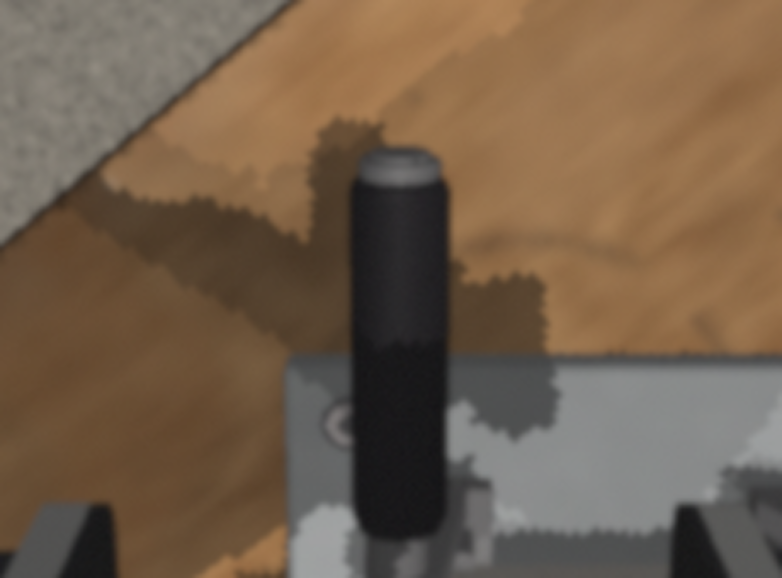

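Run:
```python
import cv2
a=cv2.imread("pics/w11.png")[305:410,260:420];cv2.imwrite("pics/w11b.png",cv2.resize(a,None,fx=5,fy=5,interpolation=cv2.INTER_CUBIC))
```

```text
(no output)
```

View pics/w11b.png

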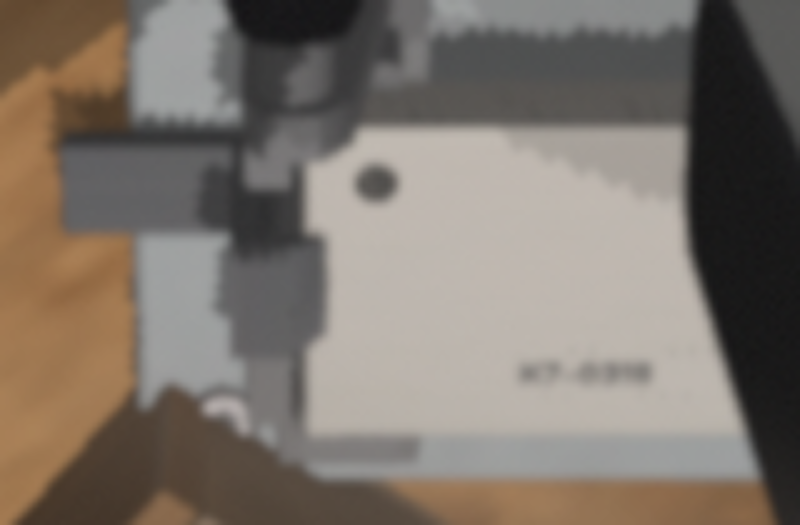

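The nose overlaps the plate's end at crop (325,290) and the plate lies flat, so it is latched. Next I'll take the crank grip (bar at column 318, rows 208–314).

Emit:
servo_tool(turn=[[0, 0, 0], [0, 0, 0], [0, 0, 0], [0, 0, 0], [0, 0, 0], [0, 0, 0], [0, 0, 0], [0, 0, 0], [0, 0, 0], [0, 0, 0], [0, 0, 0], [0, 0, 0], [0, 0, 0], [0, 0, 0], [0, 0, 0]], offset=[[1, 0, 0], [3, 0.05, 0], [5.5, 0.05, 0], [7.5, 0.05, 0], [8.8, 0.05, 0], [9.2, 0.05, 0], [9.2, 0.05, 0], [9.2, 0.05, 0], [9.2, 0.05, 0], [9.2, 0.05, 0], [9.2, 0.05, 0], [9.2, 0.05, 0], [9.2, 0.05, 0], [9.2, 0.05, 0], [9.2, 0.05, 0]], fingers=[-0.4, -0.4, -0.4, -0.4, -0.4, -0.4, -0.4, -0.1, 0.2, 0.5, 0.8, 1, 1, 1, 1])

```text
t: 16.8
tool_pos: [0.3893, 0.2576, 0.0389]
ee_rot: [0.666, 0.237, 0.666, -0.237]
wrist_force: [-1.5, -0.6, 7.0]
opening: 0.0137
```

Run:
```python
from h import *
s=monitor.state();print(s["t"],s["tool_pos"],s["opening"],s["wrist_force"],s["torque"],s["joint_pos"])
c=np.array([s["tool_pos"][0]-F[0],s["tool_pos"][1]-F[1]]);print(np.cos(F[2])*c[0]+np.sin(F[2])*c[1],-np.sin(F[2])*c[0]+np.cos(F[2])*c[1])
R=toolR(s)
for v in [(1,0),(0,1)]:
    w=fx2w([0,0,F[2]],(v[0],v[1],0));print((R.T@w).round(3))
print((R.T@[0,0,1]).round(3))
```

```text
16.8 [0.38933793 0.25756036 0.03891969] 0.013704249910590646 [-1.48913072 -0.5661039   6.98053861] [-0.13364655  0.1496414   0.05493985] [ 3.45065519e-01  3.42774669e-01  1.96896073e+00 -4.54827186e-04
  8.29047363e-01 -5.40937903e-01]
-0.09719746100906579 0.0793997896618132
[ 0.001  1.    -0.   ]
[-0.001 -0.    -1.   ]
[-1.     0.001  0.001]
```

```bash
cat >> h.py <<'E'
def arc(p0,ps):
    v=np.array([-9.8,-.2])
    f=lambda d:(lambda a:np.array([v[0]*np.cos(a)+v[1]*np.sin(a),-v[0]*np.sin(a)+v[1]*np.cos(a)]))(np.radians(d))
    return [[round(-(f(p)-f(p0))[1],2),round((f(p)-f(p0))[0],2),0] for p in ps]
E
python3 - <<'E'
from h import *
print(arc(0,[.5,1.5,3,5,7,9.5,12,14.5,17,19.5,22,24.5,27,29.5,32,34.5,37,40,42.5,45]))
E
```

```text
[[np.float64(-0.09), np.float64(-0.0), 0], [np.float64(-0.26), np.float64(-0.0), 0], [np.float64(-0.51), np.float64(0.0), 0], [np.float64(-0.85), np.float64(0.02), 0], [np.float64(-1.2), np.float64(0.05), 0], [np.float64(-1.62), np.float64(0.1), 0], [np.float64(-2.04), np.float64(0.17), 0], [np.float64(-2.46), np.float64(0.26), 0], [np.float64(-2.87), np.float64(0.37), 0], [np.float64(-3.28), np.float64(0.5), 0], [np.float64(-3.69), np.float64(0.64), 0], [np.float64(-4.08), np.float64(0.8), 0], [np.float64(-4.47), np.float64(0.98), 0], [np.float64(-4.85), np.float64(1.17), 0], [np.float64(-5.22), np.float64(1.38), 0], [np.float64(-5.59), np.float64(1.61), 0], [np.float64(-5.94), np.float64(1.85), 0], [np.float64(-6.35), np.float64(2.16), 0], [np.float64(-6.67), np.float64(2.44), 0], [np.float64(-6.99), np.float64(2.73), 0]]
```

Emit:
servo_tool(turn=[[0, 0, 0], [0, 0, 0], [0, 0, 0], [0, 0, 0], [0, 0, 0], [0, 0, 0], [0, 0, 0], [0, 0, 0], [0, 0, 0], [0, 0, 0], [0, 0, 0]], offset=[[-0.09, 0, 0], [-0.26, 0, 0], [-0.51, 0, 0], [-0.85, 0.02, 0], [-1.2, 0.05, 0], [-1.62, 0.1, 0], [-2.04, 0.17, 0], [-2.46, 0.26, 0], [-2.87, 0.37, 0], [-3.28, 0.5, 0], [-3.69, 0.64, 0]], fingers=[1, 1, 1, 1, 1, 1, 1, 1, 1, 1, 1])

```text
t: 17.72
tool_pos: [0.3921, 0.2611, 0.0735]
ee_rot: [0.665, 0.236, 0.667, -0.239]
wrist_force: [4.8, -2.8, -15.7]
opening: 0.014
```

Run:
```python
from h import *
s=monitor.state();print(s["t"],s["tool_pos"],s["opening"],s["wrist_force"],s["torque"])
p=optics.read_camera("wrist");cv2.imwrite("pics/w12.png",p["color"])
print(arc(22,[24.5,27,29.5,32,34.5,37,39.5,42,44.5,47,49.5,52,54.5,57,59.5,62,65,68,71,74]))
```

```text
17.7167 [0.39209587 0.26113258 0.07353863] 0.014004757910103442 [  4.82877648  -2.75592806 -15.72503583] [-0.74798234 -0.5755039   0.03687361]
[[np.float64(-0.4), np.float64(0.16), 0], [np.float64(-0.79), np.float64(0.34), 0], [np.float64(-1.17), np.float64(0.53), 0], [np.float64(-1.54), np.float64(0.74), 0], [np.float64(-1.9), np.float64(0.97), 0], [np.float64(-2.25), np.float64(1.21), 0], [np.float64(-2.59), np.float64(1.47), 0], [np.float64(-2.92), np.float64(1.74), 0], [np.float64(-3.24), np.float64(2.03), 0], [np.float64(-3.55), np.float64(2.33), 0], [np.float64(-3.84), np.float64(2.64), 0], [np.float64(-4.11), np.float64(2.97), 0], [np.float64(-4.38), np.float64(3.31), 0], [np.float64(-4.62), np.float64(3.66), 0], [np.float64(-4.86), np.float64(4.02), 0], [np.float64(-5.07), np.float64(4.38), 0], [np.float64(-5.31), np.float64(4.84), 0], [np.float64(-5.53), np.float64(5.3), 0], [np.float64(-5.72), np.float64(5.78), 0], [np.float64(-5.88), np.float64(6.27), 0]]
```

View pics/w12.png

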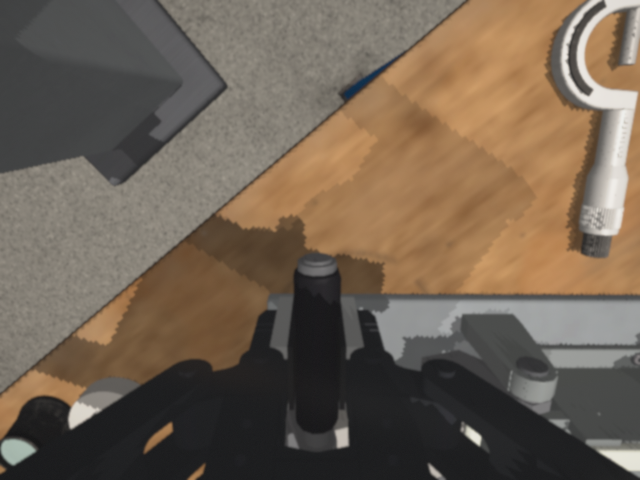

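Following the arc, the bar stays between the pads at (317,340), and forces are about 17 N. I'll continue.

Emit:
servo_tool(turn=[[0, 0, 0], [0, 0, 0], [0, 0, 0], [0, 0, 0], [0, 0, 0], [0, 0, 0], [0, 0, 0], [0, 0, 0], [0, 0, 0], [0, 0, 0], [0, 0, 0], [0, 0, 0], [0, 0, 0], [0, 0, 0], [0, 0, 0], [0, 0, 0]], offset=[[-0.4, 0.16, 0], [-0.79, 0.34, 0], [-1.17, 0.53, 0], [-1.54, 0.74, 0], [-1.9, 0.97, 0], [-2.25, 1.21, 0], [-2.59, 1.47, 0], [-2.92, 1.74, 0], [-3.24, 2.03, 0], [-3.55, 2.33, 0], [-3.84, 2.64, 0], [-4.11, 2.97, 0], [-4.38, 3.31, 0], [-4.62, 3.66, 0], [-4.86, 4.02, 0], [-5.07, 4.38, 0]], fingers=[1, 1, 1, 1, 1, 1, 1, 1, 1, 1, 1, 1, 1, 1, 1, 1])

```text
t: 19.1
tool_pos: [0.4126, 0.2865, 0.1243]
ee_rot: [0.663, 0.227, 0.67, -0.246]
wrist_force: [-20.6, -37.6, 27.5]
opening: 0.0142
```

Run:
```python
from h import *
s=monitor.state();print(s["t"],s["tool_pos"],s["opening"],s["wrist_force"],s["torque"])
print([[float(x) for x in r] for r in arc(62,np.arange(64.5,115,2.5))])
c=s["tool_pos"];d=np.array([c[0]-F[0],c[1]-F[1]]);print(np.cos(F[2])*d[0]+np.sin(F[2])*d[1],-np.sin(F[2])*d[0]+np.cos(F[2])*d[1])
```

```text
19.1 [0.4126041  0.28654826 0.12425087] 0.014161287679295923 [-20.59260605 -37.61545034  27.54654858] [-6.48823458  3.50741893  0.04279465]
[[-0.2, 0.38, 0.0], [-0.38, 0.76, 0.0], [-0.55, 1.16, 0.0], [-0.7, 1.56, 0.0], [-0.83, 1.97, 0.0], [-0.94, 2.38, 0.0], [-1.04, 2.79, 0.0], [-1.12, 3.22, 0.0], [-1.18, 3.64, 0.0], [-1.22, 4.06, 0.0], [-1.24, 4.49, 0.0], [-1.24, 4.92, 0.0], [-1.23, 5.35, 0.0], [-1.19, 5.77, 0.0], [-1.14, 6.2, 0.0], [-1.07, 6.62, 0.0], [-0.98, 7.04, 0.0], [-0.87, 7.45, 0.0], [-0.75, 7.86, 0.0], [-0.6, 8.26, 0.0], [-0.44, 8.66, 0.0]]
-0.06002853783667594 0.07969099874435472
```

Run:
```python
from h import *
p=optics.read_camera("wrist");cv2.imwrite("pics/w13.png",p["color"])
p=optics.read_camera("side");crop(p,(310,190),160,120,5,"pics/s13.png")
p=optics.read_camera("top");crop(p,(200,210),160,120,5,"pics/t13.png")
s=monitor.state();print(s["t"],s["tool_pos"],s["opening"],s["wrist_force"],s["torque"],s["joint_pos"],toolR(s).round(3))
```

```text
pics/s13.png origin 230 130
pics/t13.png origin 120 150
19.25 [0.41312782 0.28716887 0.12498371] 0.014109728937556765 [-18.00079151 -33.32202479  24.34512133] [-5.91889367  3.25046401 -0.05477871] [ 0.39350097  0.29063372  1.77323133 -0.01260986  1.10077447 -0.48930471] [[-0.017  0.63   0.776]
 [-0.019  0.776 -0.63 ]
 [-1.    -0.026 -0.001]]
```

View pics/w13.png

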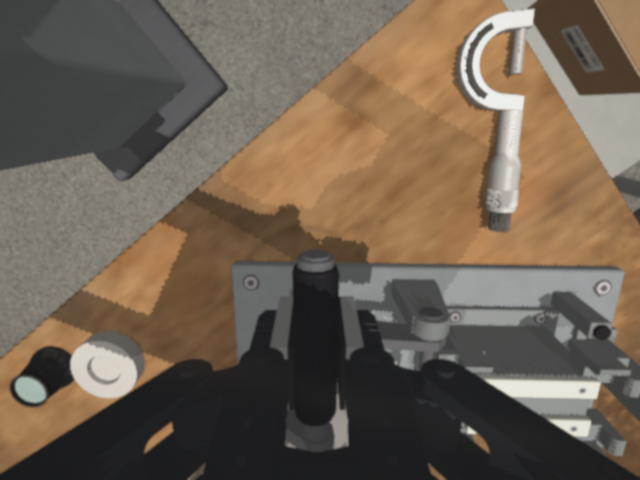

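View pics/s13.png

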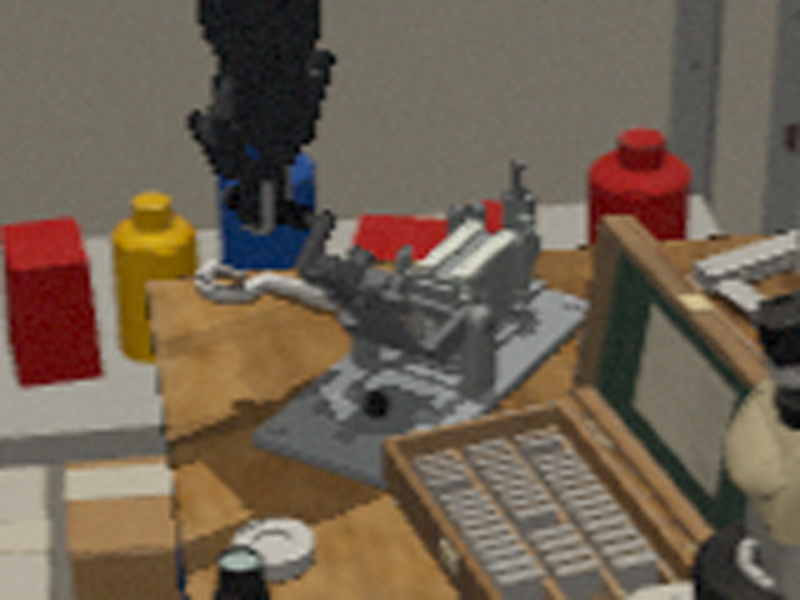

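View pics/t13.png

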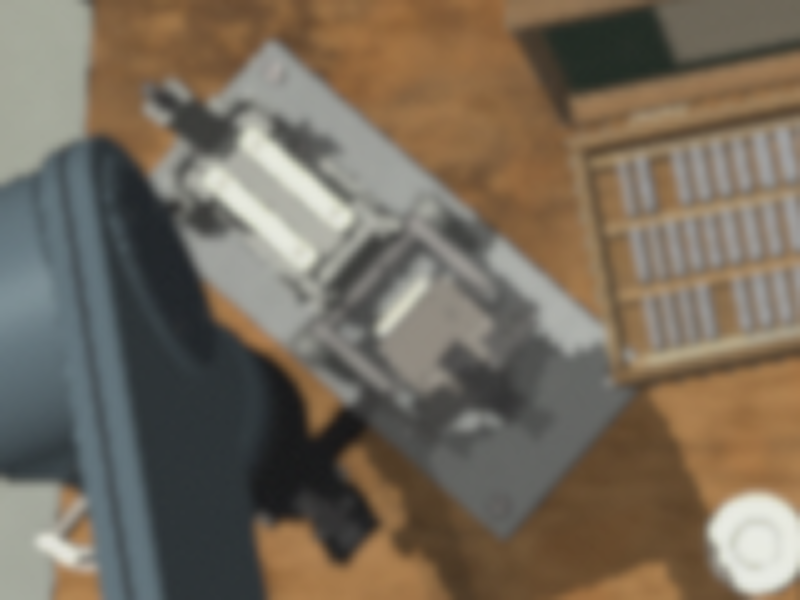

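The flipper is following (about 50°), but the firmly clamped bar resists rolling: 43 N, with the tool lagging 12 mm. I'll unload the arm, then let the fingers cage the bar loosely instead of clamping it.

Emit:
servo_tool(turn=[[0, 0, 0], [0, 0, 0], [0, 0, 0], [0, 0, 0], [0, 0, 0], [0, 0, 0], [0, 0, 0], [0, 0, 0]], offset=[[0, -0.2, 0], [0, -0.4, 0], [0, -0.6, 0], [0, -0.7, 0], [0, -0.7, 0], [0, -0.7, 0], [0, -0.7, 0], [0, -0.7, 0]], fingers=[1, 1, 1, 1, 0.7, 0.6, 0.55, 0.55])

```text
t: 19.92
tool_pos: [0.4142, 0.2885, 0.1252]
ee_rot: [0.665, 0.235, 0.667, -0.239]
wrist_force: [-2.8, -8.4, 1.6]
opening: 0.019
```

Run:
```python
from h import *
optics.read_camera("side")
p=optics.read_camera("wrist");cv2.imwrite("pics/w14.png",p["color"])
s=monitor.state();print(s["t"],s["tool_pos"],s["opening"],s["wrist_force"],s["torque"])
c=s["tool_pos"];d=np.array([c[0]-F[0],c[1]-F[1]]);print(np.cos(F[2])*d[0]+np.sin(F[2])*d[1],-np.sin(F[2])*d[0]+np.cos(F[2])*d[1],toolR(s).round(3))
```

```text
20.0167 [0.41415784 0.2885338  0.12517385] 0.018943601256435832 [-2.95412807 -7.97017448  2.31892232] [-1.35766509  0.5246307   0.07863857]
-0.05750784474849239 0.07974185871677746 [[-0.005  0.632  0.775]
 [-0.005  0.775 -0.632]
 [-1.    -0.007 -0.001]]
```

View pics/w14.png

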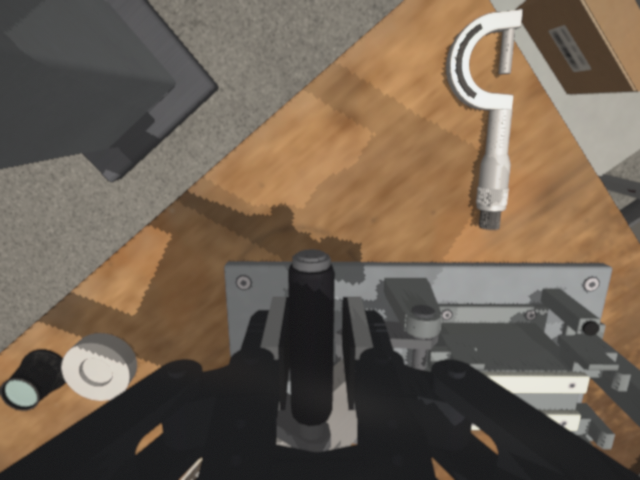

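```bash
cat >> h.py <<'E'
def rv(d):
    a=np.radians(d);v=np.array([-9.8,-.2]);return np.array([v[0]*np.cos(a)+v[1]*np.sin(a),-v[0]*np.sin(a)+v[1]*np.cos(a)])
E
python3 - <<'E'
from h import *
def rows(X0,Z0,phis,dx,dz,ramp):
    o=[]
    for i,p in enumerate(phis):
        r=rv(p);X=.08+r[0]+dx;Z=6+r[1]+dz
        w=min(1,(i+1)/ramp);
        o.append([round(float(-( (Z-Z0)*1.0 if w==1 else (Z-Z0)-(1-w)*((6+rv(53.5)[1]+dz)-Z0))),2),round(float(X-X0),2),0])
    return o
print(rows(-5.53,12.52,np.r_[54,55,56.5,58.5,np.arange(61,100,2.5)],.35,-1.8,4))
E
```

```text
[[0.09, 0.04, 0], [0.13, 0.18, 0], [0.12, 0.38, 0], [0.07, 0.67, 0], [-0.15, 1.03, 0], [-0.36, 1.41, 0], [-0.55, 1.79, 0], [-0.72, 2.18, 0], [-0.88, 2.58, 0], [-1.02, 2.98, 0], [-1.14, 3.4, 0], [-1.24, 3.81, 0], [-1.33, 4.23, 0], [-1.39, 4.65, 0], [-1.44, 5.08, 0], [-1.47, 5.5, 0], [-1.48, 5.93, 0], [-1.47, 6.36, 0], [-1.45, 6.79, 0], [-1.4, 7.21, 0]]
```

Emit:
servo_tool(turn=[[0, 0, 0], [0, 0, 0], [0, 0, 0], [0, 0, 0], [0, 0, 0], [0, 0, 0], [0, 0, 0], [0, 0, 0], [0, 0, 0], [0, 0, 0], [0, 0, 0], [0, 0, 0]], offset=[[0.2, 0.04, 0], [0.28, 0.18, 0], [0.22, 0.38, 0], [0.07, 0.67, 0], [-0.15, 1.03, 0], [-0.36, 1.41, 0], [-0.55, 1.79, 0], [-0.72, 2.18, 0], [-0.88, 2.58, 0], [-1.02, 2.98, 0], [-1.14, 3.4, 0], [-1.24, 3.81, 0]], fingers=[0.55, 0.55, 0.55, 0.55, 0.55, 0.55, 0.55, 0.55, 0.55, 0.55, 0.55, 0.55])

```text
t: 21.02
tool_pos: [0.437, 0.3178, 0.1382]
ee_rot: [0.664, 0.234, 0.668, -0.24]
wrist_force: [-7.7, -9.5, 8.1]
opening: 0.019
```

Run:
```python
from h import *
p=optics.read_camera("wrist");cv2.imwrite("pics/w15.png",p["color"])
s=monitor.state();print(s["t"],s["tool_pos"],s["opening"],s["wrist_force"],s["torque"])
c=s["tool_pos"];d=np.array([c[0]-F[0],c[1]-F[1]]);print(np.cos(F[2])*d[0]+np.sin(F[2])*d[1],-np.sin(F[2])*d[0]+np.cos(F[2])*d[1])
```

```text
21.0667 [0.43781788 0.31868248 0.13836639] 0.019010194873581264 [-7.09832394 -6.63263383  8.85551552] [-1.32521847  1.30845262  0.03942361]
-0.019190458165746528 0.08046149372729505
```

View pics/w15.png

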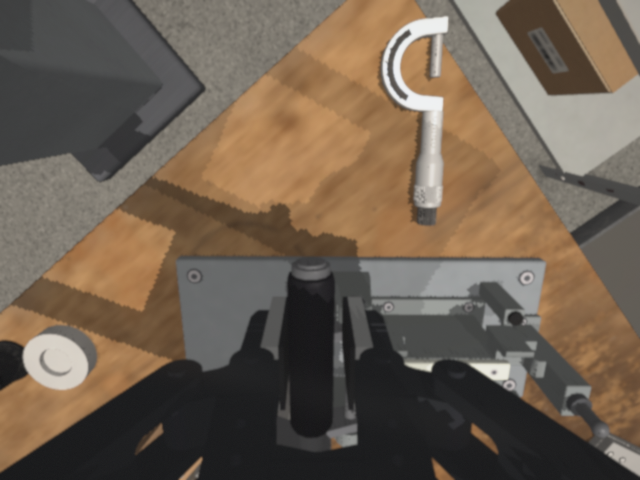

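Run:
```python
from h import *
print([[round(float(-(rv(p)-rv(78.5))[1]),2),round(float((rv(p)-rv(78.5))[0]),2),0] for p in np.arange(81,129,2.5)])
```

```text
[[-0.08, 0.42, 0], [-0.15, 0.84, 0], [-0.2, 1.27, 0], [-0.23, 1.69, 0], [-0.24, 2.12, 0], [-0.23, 2.55, 0], [-0.2, 2.98, 0], [-0.16, 3.4, 0], [-0.09, 3.82, 0], [-0.01, 4.24, 0], [0.09, 4.66, 0], [0.21, 5.07, 0], [0.34, 5.48, 0], [0.5, 5.87, 0], [0.67, 6.27, 0], [0.86, 6.65, 0], [1.06, 7.03, 0], [1.28, 7.39, 0], [1.52, 7.75, 0], [1.77, 8.09, 0]]
```

Emit:
servo_tool(turn=[[0, 0, 0], [0, 0, 0], [0, 0, 0], [0, 0, 0], [0, 0, 0], [0, 0, 0], [0, 0, 0], [0, 0, 0], [0, 0, 0], [0, 0, 0], [0, 0, 0], [0, 0, 0], [0, 0, 0], [0, 0, 0], [0, 0, 0], [0, 0, 0], [0, 0, 0], [0, 0, 0], [0, 0, 0]], offset=[[-0.08, 0.42, 0], [-0.15, 0.84, 0], [-0.2, 1.27, 0], [-0.23, 1.69, 0], [-0.24, 2.12, 0], [-0.23, 2.55, 0], [-0.2, 2.98, 0], [-0.16, 3.4, 0], [-0.09, 3.82, 0], [-0.01, 4.24, 0], [0.09, 4.66, 0], [0.21, 5.07, 0], [0.34, 5.48, 0], [0.5, 5.87, 0], [0.67, 6.27, 0], [0.86, 6.65, 0], [1.06, 7.03, 0], [1.28, 7.39, 0], [1.52, 7.75, 0]], fingers=[0.55, 0.55, 0.55, 0.55, 0.55, 0.55, 0.55, 0.55, 0.55, 0.55, 0.55, 0.55, 0.55, 0.55, 0.55, 0.55, 0.55, 0.55, 0.55])

```text
t: 22.65
tool_pos: [0.4886, 0.3802, 0.1226]
ee_rot: [0.666, 0.237, 0.667, -0.238]
wrist_force: [-3.2, -3.7, 2.8]
opening: 0.0194
```

Run:
```python
from h import *
p=optics.read_camera("wrist");cv2.imwrite("pics/w16.png",p["color"])
p=optics.read_camera("side");crop(p,(310,190),160,120,5,"pics/s16.png")
s=monitor.state();print(s["t"],s["tool_pos"],s["opening"],s["wrist_force"],s["torque"])
c=s["tool_pos"];d=np.array([c[0]-F[0],c[1]-F[1]]);print(np.cos(F[2])*d[0]+np.sin(F[2])*d[1],-np.sin(F[2])*d[0]+np.cos(F[2])*d[1])
```

```text
pics/s16.png origin 230 130
22.75 [0.48904817 0.38074614 0.1220466 ] 0.019195755301962974 [-1.21032333 -1.29971072  0.18050833] [-0.21350081  0.31517046 -0.01350285]
0.06128447528026693 0.07998690710028317
```

View pics/w16.png

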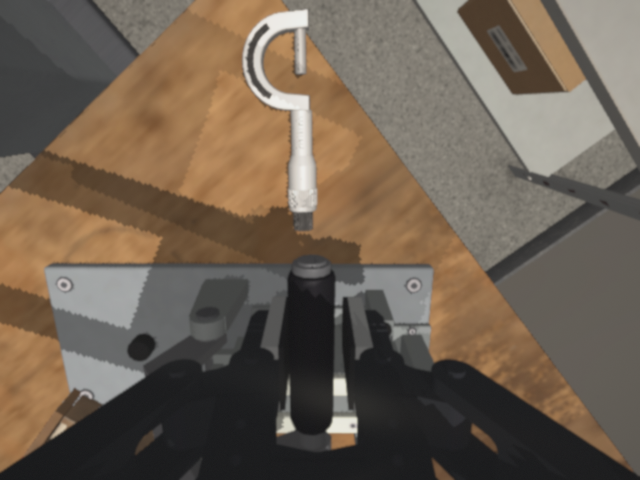

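View pics/s16.png

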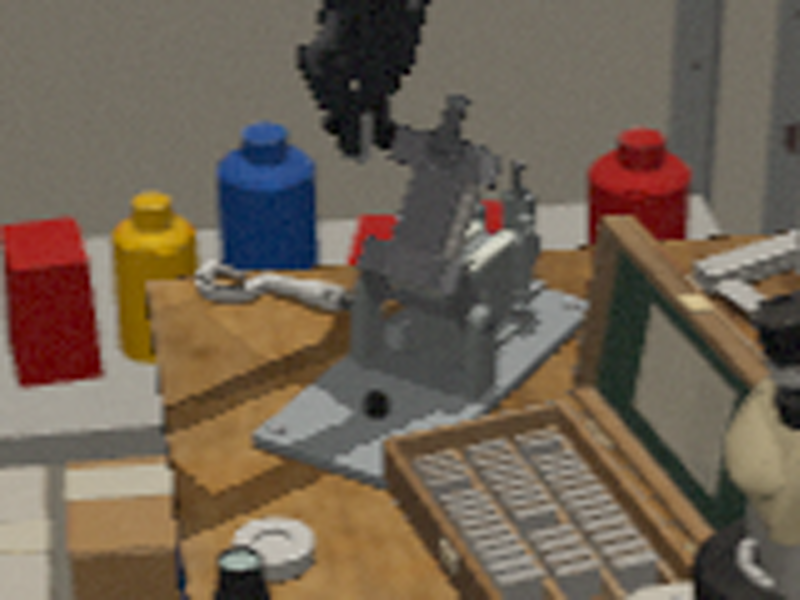

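The bar is held loosely at about 128° with little force. I'll lift off, shut the fingers, and press the bar down from above for the rest.

Emit:
servo_tool(turn=[[0, 0, 0], [0, 0, 0], [0, 0, 0], [0, 0, 0], [0, 0, 0], [0, 0, 0], [0, 0, 0], [0, 0, 0], [0, 0, 0], [0, 0, 0], [0, 0, 0]], offset=[[0, -0.15, 0], [-0.8, -0.15, 0], [-2, -0.15, 0], [-3.2, -0.15, 0], [-4, -0.15, 0], [-4, -0.15, 0], [-4, -0.15, 0], [-4, -0.15, 0], [-4, -0.15, 0], [-3.8, 0.0, 0], [-3.5, 0, 0]], fingers=[0.5, 0.5, 0.5, 0.5, 0.6, 1, 1, 1, 1, 1, 1])

```text
t: 23.67
tool_pos: [0.4893, 0.3806, 0.157]
ee_rot: [0.666, 0.237, 0.666, -0.238]
wrist_force: [-0.4, -0.7, 0.3]
opening: -0.0004
```

Run:
```python
from h import *
p=optics.read_camera("wrist");cv2.imwrite("pics/w17.png",p["color"])
s=monitor.state();print(s["t"],s["tool_pos"],s["opening"],s["wrist_force"],s["torque"])
c=s["tool_pos"];d=np.array([c[0]-F[0],c[1]-F[1]]);x=np.cos(F[2])*d[0]+np.sin(F[2])*d[1];print(x)
for q in (128,): print(rv(q))
def rows(ph):
    return [[round(float(c[2]*100-(6+rv(p)[1]+.8)),2),round(float(.08+rv(p)[0]-x*100),2)] for p in ph]
print(rows([128,130,132,134.5,137,139.5,142,144.5,147,149.5,152,154.5,157,159.5,162,164,166,168,170,172,174,176,178,180]))
```

```text
23.7167 [0.48884029 0.38029007 0.15616178] 0.00018403183444688147 [ 1.05142404  0.4850761  -0.19791321] [-0.0195246   0.03660709 -0.02426775]
0.06079966589293993
[5.87588031 7.84563768]
[[0.97, -0.12], [1.18, 0.15], [1.4, 0.41], [1.69, 0.73], [1.99, 1.03], [2.3, 1.32], [2.63, 1.6], [2.96, 1.86], [3.31, 2.11], [3.67, 2.34], [4.04, 2.56], [4.42, 2.76], [4.8, 2.94], [5.2, 3.11], [5.6, 3.26], [5.92, 3.37], [6.25, 3.46], [6.58, 3.54], [6.92, 3.62], [7.25, 3.68], [7.59, 3.73], [7.93, 3.76], [8.27, 3.79], [8.62, 3.8]]
```

View pics/w17.png

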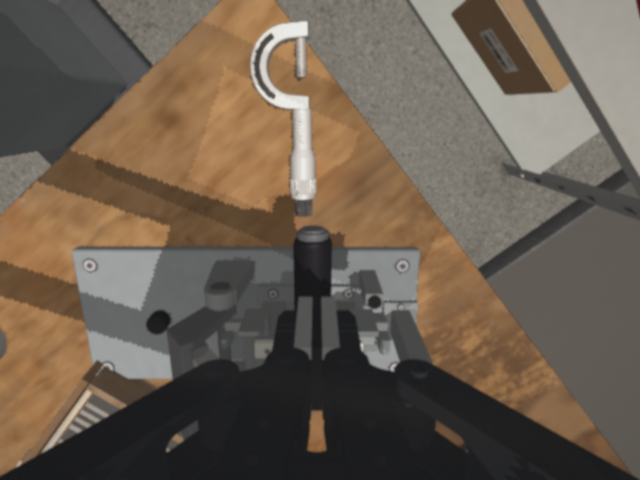

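Emit:
servo_tool(turn=[[0, 0, 0], [0, 0, 0], [0, 0, 0], [0, 0, 0], [0, 0, 0], [0, 0, 0], [0, 0, 0], [0, 0, 0], [0, 0, 0], [0, 0, 0], [0, 0, 0], [0, 0, 0], [0, 0, 0], [0, 0, 0], [0, 0, 0], [0, 0, 0]], offset=[[0.5, 0, 0], [0.9, 0, 0], [1.2, 0.15, 0], [1.5, 0.41, 0], [1.8, 0.73, 0], [2.1, 1.03, 0], [2.45, 1.32, 0], [2.8, 1.6, 0], [3.15, 1.86, 0], [3.5, 2.11, 0], [3.85, 2.34, 0], [4.2, 2.56, 0], [4.6, 2.76, 0], [5.0, 2.94, 0], [5.4, 3.11, 0], [5.8, 3.26, 0]], fingers=[1, 1, 1, 1, 1, 1, 1, 1, 1, 1, 1, 1, 1, 1, 1, 1])

```text
t: 25.05
tool_pos: [0.5117, 0.4073, 0.1008]
ee_rot: [0.667, 0.239, 0.665, -0.236]
wrist_force: [1.4, 2.2, 5.4]
opening: -0.0
```

Run:
```python
from h import *
p=optics.read_camera("wrist");cv2.imwrite("pics/w18.png",p["color"])
s=monitor.state();print(s["t"],s["tool_pos"],s["opening"],s["wrist_force"],s["torque"])
c=s["tool_pos"];d=np.array([c[0]-F[0],c[1]-F[1]]);x=np.cos(F[2])*d[0]+np.sin(F[2])*d[1];print(x)
```

```text
25.1 [0.5110569  0.40684303 0.09957952] -0.0003286965782279695 [1.41011043 1.99716015 4.09378422] [ 0.34012615 -0.30557736 -0.00147643]
0.09541827963042795
```

View pics/w18.png

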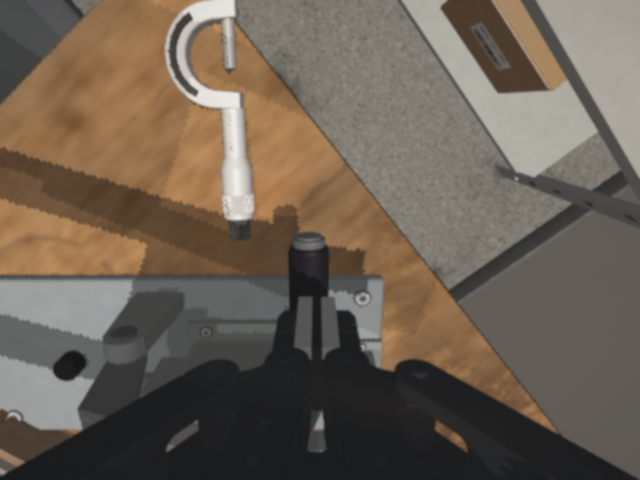

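Emit:
servo_tool(turn=[[0, 0, 0], [0, 0, 0], [0, 0, 0], [0, 0, 0], [0, 0, 0], [0, 0, 0], [0, 0, 0], [0, 0, 0], [0, 0, 0], [0, 0, 0], [0, 0, 0], [0, 0, 0], [0, 0, 0], [0, 0, 0], [0, 0, 0], [0, 0, 0]], offset=[[0.3, 0.1, 0], [0.6, 0.2, 0], [0.9, 0.25, 0], [1.2, 0.3, 0], [1.5, 0.3, 0], [1.75, 0.35, 0], [2.0, 0.35, 0], [2.2, 0.35, 0], [2.35, 0.35, 0], [2.5, 0.35, 0], [2.6, 0.35, 0], [2.7, 0.35, 0], [2.8, 0.35, 0], [2.9, 0.35, 0], [3.0, 0.35, 0], [3.0, 0.35, 0]], fingers=[1, 1, 1, 1, 1, 1, 1, 1, 1, 1, 1, 1, 1, 1, 1, 1])

```text
t: 26.43
tool_pos: [0.5121, 0.4087, 0.0699]
ee_rot: [0.666, 0.237, 0.666, -0.237]
wrist_force: [0.5, 2.3, 5.5]
opening: 0.0002
```

Run:
```python
from h import *
s=monitor.state();print(s["t"],s["tool_pos"],s["opening"],s["wrist_force"],s["torque"])
```

```text
26.4333 [0.51210302 0.40868581 0.06994691] 0.00017184484745364853 [0.50190162 2.30402759 5.54801239] [ 0.38275804 -0.04985659 -0.01666815]
```

Emit:
servo_tool(turn=[[0, 0, 0], [0, 0, 0], [0, 0, 0], [0, 0, 0], [0, 0, 0], [0, 0, 0], [0, 0, 0]], offset=[[0.08, 0, 0], [0.16, 0, 0], [0.24, 0, 0], [0.32, 0, 0], [0.4, 0, 0], [0.4, 0, 0], [0.4, 0, 0]], fingers=[1, 1, 1, 1, 1, 1, 1])

```text
t: 27.02
tool_pos: [0.5123, 0.4089, 0.0695]
ee_rot: [0.667, 0.238, 0.666, -0.237]
wrist_force: [-6.7, -2.4, 25.2]
opening: -0.0003
```

Run:
```python
from h import *
p=optics.read_camera("wrist");cv2.imwrite("pics/w19.png",p["color"])
p=optics.read_camera("side");crop(p,(310,190),160,120,5,"pics/s19.png")
s=monitor.state();print(s["t"],s["tool_pos"],s["opening"],s["wrist_force"],s["torque"])
```

```text
pics/s19.png origin 230 130
27.1167 [0.51229624 0.40883672 0.06953971] 0.00029097049536577974 [-6.0743384  -2.20556623 25.83486736] [-0.38583848  1.09761235 -0.00677686]
```

View pics/s19.png

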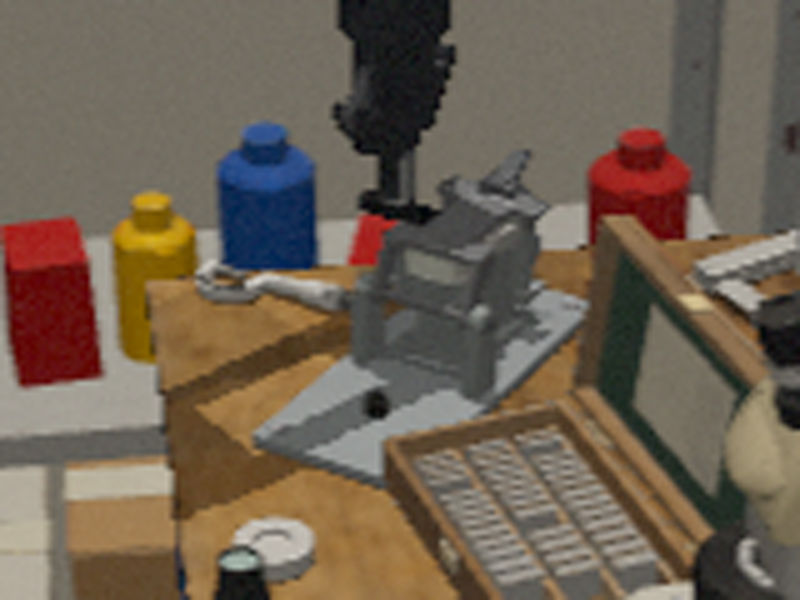

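It is at the stop: solid 25 N, bar height 62 mm as expected. I'll lift off and grip the bar for the return swing.

Emit:
servo_tool(turn=[[0, 0, 0], [0, 0, 0], [0, 0, 0], [0, 0, 0], [0, 0, 0], [0, 0, 0], [0, 0, 0], [0, 0, 0], [0, 0, 0]], offset=[[-0.4, 0, 0], [-1.2, 0, 0], [-2.5, 0, 0], [-3.5, 0, 0], [-4, 0, 0], [-4, 0, 0], [-4, 0, 0], [-4, 0, 0], [-4, 0, 0]], fingers=[1, 1, 1, 0, 0, -0.1, -0.1, -0.1, -0.1])

```text
t: 27.87
tool_pos: [0.5115, 0.408, 0.1045]
ee_rot: [0.665, 0.237, 0.667, -0.238]
wrist_force: [0.0, 0.3, 0.0]
opening: 0.0469
```

Run:
```python
from h import *
optics.read_camera("side")
p=optics.read_camera("wrist");cv2.imwrite("pics/w20.png",p["color"])
s=monitor.state();print(s["t"],s["tool_pos"],s["opening"],s["wrist_force"],s["torque"])
t=fx2w(F,(.0988,.080,.042));print(t,*go(t,down(50.8)))
for X in [(.0988,.05,.062),(.0988,.1,.062)]:print(proj(p,fx2w(F,X)).round(1))
```

```text
27.9667 [0.51162823 0.40815475 0.10472059] 0.047033048563378366 [-0.12120834  1.45675586 -0.07266789] [ 0.00323993 -0.04416473  0.00634348]
[0.51274894 0.40982686 0.042     ] [ 6.271607    0.21447407 -0.01363947] [-0.02343118 -0.04822746  0.12853579]
[321.9 328.8]
[322.4 233.2]
```

View pics/w20.png

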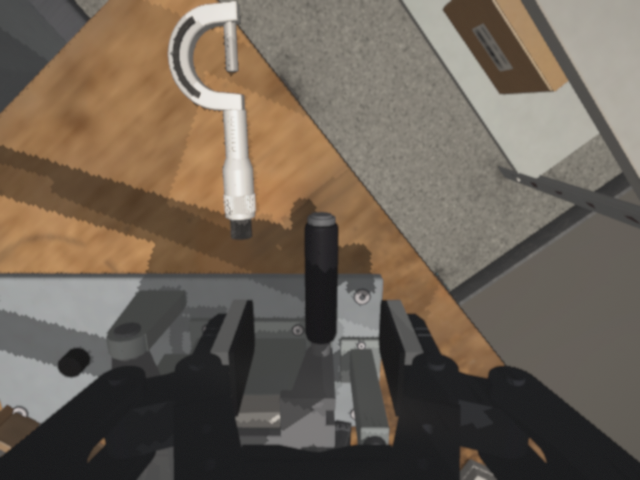

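The bar is at (321, 222–342), as predicted. I'll descend and grip it.

Emit:
servo_tool(turn=[[0, 0, 0], [0, 0, 0], [0, 0, 0], [0, 0, 0], [0, 0, 0], [0, 0, 0], [0, 0, 0], [0, 0, 0], [0, 0, 0], [0, 0, 0], [0, 0, 0], [0, 0, 0]], offset=[[0.8, 0.1, 0], [2.2, 0.2, 0], [3.8, 0.2, 0], [5.2, 0.2, 0], [6.0, 0.2, 0], [6.3, 0.2, 0], [6.3, 0.2, 0], [6.3, 0.2, 0], [6.3, 0.2, 0], [6.3, 0.2, 0], [6.3, 0.2, 0], [6.3, 0.2, 0]], fingers=[-0.1, -0.1, -0.1, -0.1, -0.1, -0.1, 0.1, 0.4, 0.7, 1, 1, 1])

```text
t: 28.97
tool_pos: [0.5131, 0.4095, 0.0435]
ee_rot: [0.666, 0.237, 0.666, -0.238]
wrist_force: [-3.3, -4.2, 6.0]
opening: 0.0144
```

Run:
```python
from h import *
s=monitor.state();print(s["t"],s["tool_pos"],s["opening"],s["wrist_force"],s["torque"])
c=s["tool_pos"];d=np.array([c[0]-F[0],c[1]-F[1]]);print(np.cos(F[2])*d[0]+np.sin(F[2])*d[1],-np.sin(F[2])*d[0]+np.cos(F[2])*d[1])
print([[round(float(-(rv(p)-rv(180))[1]),2),round(float((rv(p)-rv(180))[0]),2),0] for p in [179.5,178.5,177.5,176.5,175,173.5,172,170.5,169,167,165,163,160.5,158,155.5,153,150.5,148,145.5,143,140.5,138,135.5,133,130]])
```

```text
28.9667 [0.51314918 0.4094959  0.04349727] 0.014444872872372781 [-3.26845516 -4.17623593  6.00104179] [-7.20110058e-01  5.18130488e-01 -4.44596748e-04]
0.09879648484821926 0.07948065646434667
[[-0.09, -0.0, 0], [-0.26, -0.01, 0], [-0.43, -0.02, 0], [-0.6, -0.03, 0], [-0.85, -0.05, 0], [-1.11, -0.09, 0], [-1.36, -0.12, 0], [-1.61, -0.17, 0], [-1.87, -0.22, 0], [-2.2, -0.3, 0], [-2.53, -0.39, 0], [-2.86, -0.49, 0], [-3.26, -0.63, 0], [-3.66, -0.79, 0], [-4.05, -0.97, 0], [-4.43, -1.16, 0], [-4.8, -1.37, 0], [-5.16, -1.6, 0], [-5.52, -1.84, 0], [-5.86, -2.09, 0], [-6.19, -2.37, 0], [-6.51, -2.65, 0], [-6.81, -2.95, 0], [-7.1, -3.26, 0], [-7.44, -3.65, 0]]
```

Emit:
servo_tool(turn=[[0, 0, 0], [0, 0, 0], [0, 0, 0], [0, 0, 0], [0, 0, 0], [0, 0, 0], [0, 0, 0], [0, 0, 0], [0, 0, 0], [0, 0, 0], [0, 0, 0], [0, 0, 0], [0, 0, 0], [0, 0, 0], [0, 0, 0], [0, 0, 0], [0, 0, 0], [0, 0, 0]], offset=[[-0.09, 0, 0], [-0.26, 0, 0], [-0.43, 0, 0], [-0.6, -0.02, 0], [-0.85, -0.05, 0], [-1.11, -0.09, 0], [-1.36, -0.12, 0], [-1.61, -0.17, 0], [-1.87, -0.22, 0], [-2.2, -0.3, 0], [-2.53, -0.39, 0], [-2.86, -0.49, 0], [-3.26, -0.63, 0], [-3.66, -0.79, 0], [-4.05, -0.97, 0], [-4.43, -1.16, 0], [-4.8, -1.37, 0], [-5.16, -1.6, 0]], fingers=[1, 1, 1, 1, 1, 1, 1, 1, 1, 1, 1, 1, 1, 1, 1, 1, 1, 1])

```text
t: 30.47
tool_pos: [0.5043, 0.3988, 0.0958]
ee_rot: [0.667, 0.238, 0.666, -0.236]
wrist_force: [5.9, 3.0, -10.4]
opening: 0.0142
```

Run:
```python
from h import *
s=monitor.state();print(s["t"],s["tool_pos"],s["opening"],s["wrist_force"],s["torque"])
c=s["tool_pos"];d=np.array([c[0]-F[0],c[1]-F[1]]);print(np.cos(F[2])*d[0]+np.sin(F[2])*d[1],-np.sin(F[2])*d[0]+np.cos(F[2])*d[1])
print([[round(float(-(rv(p)-rv(148))[1]),2),round(float((rv(p)-rv(148))[0]),2),0] for p in [145.5,143,140.5,138,135.5,133,130,127]])
p=optics.read_camera("wrist");cv2.imwrite("pics/w21.png",p["color"])
p=optics.read_camera("side");crop(p,(310,190),160,120,5,"pics/s21.png")
```

```text
30.4667 [0.50427308 0.39879822 0.09576761] 0.014153659930108703 [  5.86260585   3.0164186  -10.37149313] [ 0.81032797 -1.18870646  0.01236834]
0.08489643042944994 0.07959789298933714
[[-0.35, -0.24, 0], [-0.69, -0.5, 0], [-1.03, -0.77, 0], [-1.34, -1.06, 0], [-1.65, -1.36, 0], [-1.94, -1.67, 0], [-2.27, -2.06, 0], [-2.58, -2.47, 0]]
pics/s21.png origin 230 130
```

View pics/s21.png

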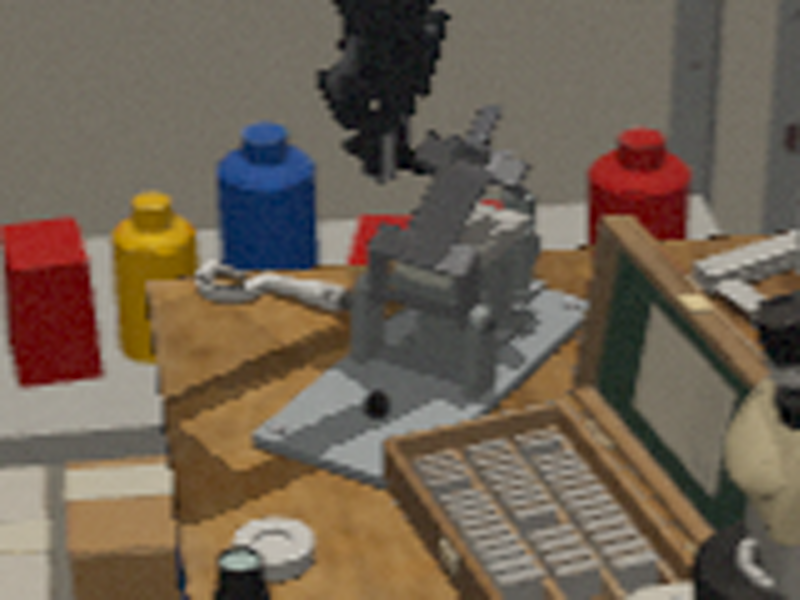

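The flipper is rising and the pale plate stays behind in the nest (crop (500,215)). I'll continue, then loosen the fingers for the top of the swing.

Emit:
servo_tool(turn=[[0, 0, 0], [0, 0, 0], [0, 0, 0], [0, 0, 0], [0, 0, 0], [0, 0, 0], [0, 0, 0], [0, 0, 0], [0, 0, 0], [0, 0, 0]], offset=[[-0.35, -0.24, 0], [-0.69, -0.5, 0], [-1.03, -0.77, 0], [-1.34, -1.06, 0], [-1.65, -1.36, 0], [-1.75, -1.5, 0], [-1.75, -1.4, 0], [-1.75, -1.3, 0], [-1.75, -1.2, 0], [-1.75, -1.2, 0]], fingers=[1, 1, 1, 1, 1, 1, 0.8, 0.6, 0.55, 0.55])

```text
t: 31.4
tool_pos: [0.495, 0.3883, 0.1123]
ee_rot: [0.666, 0.237, 0.667, -0.238]
wrist_force: [0.1, -0.9, 0.1]
opening: 0.0195
```

Run:
```python
from h import *
optics.read_camera("side")
p=optics.read_camera("wrist");cv2.imwrite("pics/w22.png",p["color"]);crop(p,(316,360),200,150,4,"pics/w22a.png")
s=monitor.state();print(s["t"],s["tool_pos"],s["opening"],s["wrist_force"],s["torque"])
c=s["tool_pos"];d=np.array([c[0]-F[0],c[1]-F[1]]);print(np.cos(F[2])*d[0]+np.sin(F[2])*d[1],-np.sin(F[2])*d[0]+np.cos(F[2])*d[1])
```

```text
pics/w22a.png origin 216 285
31.5 [0.4949225  0.38808763 0.11172061] 0.019364657551199028 [-0.26239949  0.0854247  -0.36565322] [ 0.06118113 -0.00225912  0.04387863]
0.07068647607313457 0.08007466988151231
```

View pics/w22a.png

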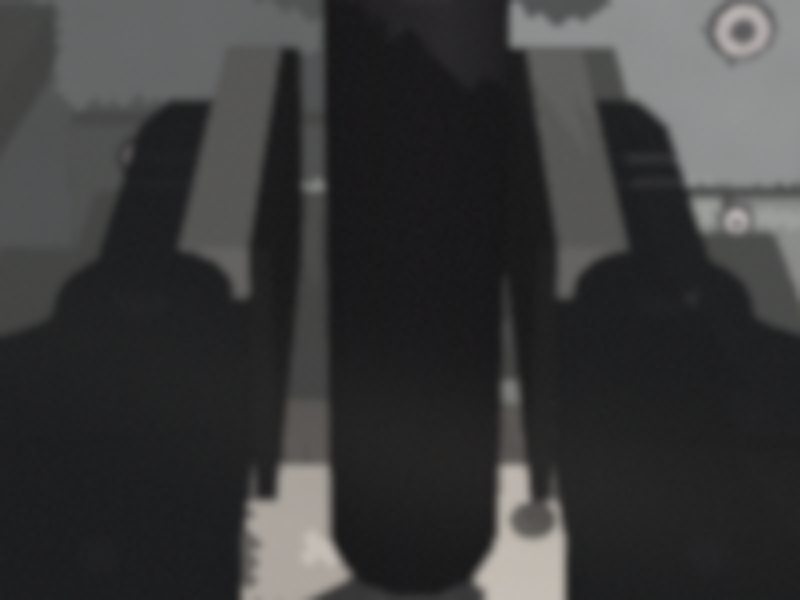

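Run:
```python
from h import *
ph=[137,136,134.5,132.5,130]+list(np.arange(127.5,50,-2.5))
o=[[round(float(11.17-(6+rv(p)[1]-1.75)),2),round(float(.08+rv(p)[0]-.35-7.07),2)] for p in ph]
print(o[:19]); q=o[18]; print(ph[18]);print([[round(a-q[0],2),round(b-q[1],2)] for a,b in o[19:]],ph[-1])
```

```text
[[0.09, -0.31], [-0.03, -0.43], [-0.21, -0.61], [-0.44, -0.87], [-0.72, -1.19], [-0.98, -1.53], [-1.22, -1.88], [-1.45, -2.24], [-1.67, -2.61], [-1.87, -2.99], [-2.05, -3.38], [-2.21, -3.77], [-2.36, -4.18], [-2.49, -4.58], [-2.6, -5.0], [-2.69, -5.41], [-2.77, -5.84], [-2.82, -6.26], [-2.86, -6.69]]
95.0
[[-0.02, -0.42], [-0.02, -0.85], [0.0, -1.28], [0.03, -1.7], [0.09, -2.13], [0.16, -2.55], [0.26, -2.97], [0.37, -3.38], [0.49, -3.79], [0.64, -4.19], [0.8, -4.59], [0.98, -4.97], [1.18, -5.35], [1.39, -5.72], [1.62, -6.08], [1.87, -6.43], [2.13, -6.77]] 52.5
```

Emit:
servo_tool(turn=[[0, 0, 0], [0, 0, 0], [0, 0, 0], [0, 0, 0], [0, 0, 0], [0, 0, 0], [0, 0, 0], [0, 0, 0], [0, 0, 0], [0, 0, 0], [0, 0, 0], [0, 0, 0], [0, 0, 0], [0, 0, 0], [0, 0, 0], [0, 0, 0], [0, 0, 0], [0, 0, 0], [0, 0, 0]], offset=[[0.05, -0.2, 0], [-0.03, -0.43, 0], [-0.21, -0.61, 0], [-0.44, -0.87, 0], [-0.72, -1.19, 0], [-0.98, -1.53, 0], [-1.22, -1.88, 0], [-1.45, -2.24, 0], [-1.67, -2.61, 0], [-1.87, -2.99, 0], [-2.05, -3.38, 0], [-2.21, -3.77, 0], [-2.36, -4.18, 0], [-2.49, -4.58, 0], [-2.6, -5.0, 0], [-2.69, -5.41, 0], [-2.77, -5.84, 0], [-2.82, -6.26, 0], [-2.86, -6.69, 0]], fingers=[0.55, 0.55, 0.55, 0.55, 0.55, 0.55, 0.55, 0.55, 0.55, 0.55, 0.55, 0.55, 0.55, 0.55, 0.55, 0.55, 0.55, 0.55, 0.55])

```text
t: 33.08
tool_pos: [0.456, 0.3383, 0.1426]
ee_rot: [0.668, 0.24, 0.664, -0.235]
wrist_force: [5.0, 5.0, 4.8]
opening: 0.0195
```

Emit:
servo_tool(turn=[[0, 0, 0], [0, 0, 0], [0, 0, 0], [0, 0, 0], [0, 0, 0], [0, 0, 0], [0, 0, 0], [0, 0, 0], [0, 0, 0], [0, 0, 0], [0, 0, 0], [0, 0, 0], [0, 0, 0], [0, 0, 0], [0, 0, 0], [0, 0, 0]], offset=[[-0.02, -0.42, 0], [-0.02, -0.85, 0], [0.0, -1.28, 0], [0.03, -1.7, 0], [0.09, -2.13, 0], [0.16, -2.55, 0], [0.26, -2.97, 0], [0.37, -3.38, 0], [0.49, -3.79, 0], [0.64, -4.19, 0], [0.8, -4.59, 0], [0.98, -4.97, 0], [1.18, -5.35, 0], [1.39, -5.72, 0], [1.62, -6.08, 0], [1.75, -6.2, 0]], fingers=[0.55, 0.55, 0.55, 0.55, 0.55, 0.55, 0.55, 0.55, 0.55, 0.55, 0.55, 0.55, 0.55, 0.55, 0.55, 0.55])

```text
t: 34.42
tool_pos: [0.4132, 0.2878, 0.1223]
ee_rot: [0.665, 0.237, 0.667, -0.238]
wrist_force: [1.8, 2.5, 2.2]
opening: 0.0189
```

Run:
```python
from h import *
optics.read_camera("side")
p=optics.read_camera("wrist");cv2.imwrite("pics/w23.png",p["color"])
s=monitor.state();print(s["t"],s["tool_pos"],s["opening"],s["wrist_force"],s["torque"])
c=s["tool_pos"];d=np.array([c[0]-F[0],c[1]-F[1]]);print(np.cos(F[2])*d[0]+np.sin(F[2])*d[1],-np.sin(F[2])*d[0]+np.cos(F[2])*d[1])
```

```text
34.5167 [0.41308529 0.28768995 0.12215127] 0.018977686141632734 [ 2.60150705  0.44396884 -0.25454319] [ 0.14470175 -0.23976838 -0.01911885]
-0.05883966942146405 0.080039682590872
```

View pics/w23.png

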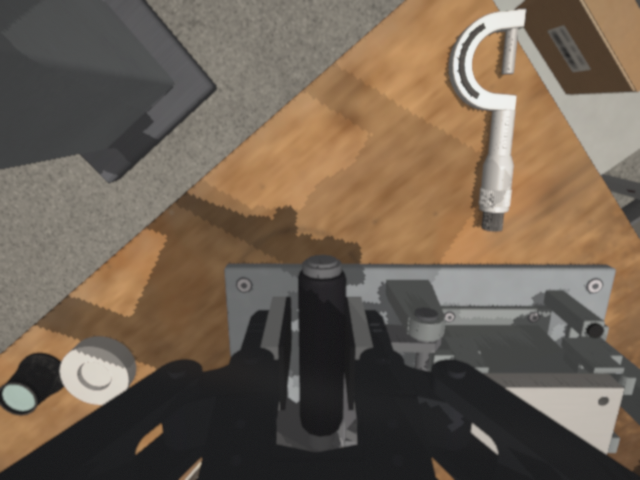

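The bar is back at about 55° and the plate lies in the nest (490–620, 385–450). Same manoeuvre as before: lift off, shut, push down.

Emit:
servo_tool(turn=[[0, 0, 0], [0, 0, 0], [0, 0, 0], [0, 0, 0], [0, 0, 0], [0, 0, 0], [0, 0, 0], [0, 0, 0], [0, 0, 0], [0, 0, 0]], offset=[[0, 0.15, 0], [-0.8, 0.15, 0], [-2, 0.15, 0], [-3.2, 0.15, 0], [-4, 0.15, 0], [-4, 0.15, 0], [-4, 0.15, 0], [-4, 0.15, 0], [-3.8, 0.1, 0], [-3.5, 0, 0]], fingers=[0.5, 0.5, 0.5, 0.5, 0.6, 1, 1, 1, 1, 1])

```text
t: 35.35
tool_pos: [0.4138, 0.2883, 0.1572]
ee_rot: [0.666, 0.237, 0.667, -0.238]
wrist_force: [0.1, -0.0, -0.4]
opening: 0.0001
```

Run:
```python
from h import *
s=monitor.state();print(s["t"],s["tool_pos"],s["opening"],s["wrist_force"])
c=s["tool_pos"];d=np.array([c[0]-F[0],c[1]-F[1]]);x=np.cos(F[2])*d[0]+np.sin(F[2])*d[1];print(x)
print([[round(float(c[2]*100-(6+rv(p)[1]+.8)),2),round(float(.08+rv(p)[0]-x*100),2)] for p in [55,53,51,48.5,46,43.5,41,38.5,36,33.5,31,28.5,26,23.5,21,19,17,15,13,11,9,7,5,3,1,0]])
```

```text
35.35 [0.41380403 0.28826421 0.1571924 ] 0.00014221133920664462 [ 0.13350869 -0.00071441 -0.35798101]
-0.05794038951828488
[[1.01, 0.09], [1.21, -0.18], [1.43, -0.45], [1.71, -0.77], [2.01, -1.08], [2.32, -1.37], [2.64, -1.65], [2.98, -1.92], [3.32, -2.17], [3.68, -2.41], [4.04, -2.63], [4.42, -2.83], [4.8, -3.02], [5.19, -3.19], [5.59, -3.35], [5.92, -3.46], [6.25, -3.56], [6.58, -3.64], [6.91, -3.72], [7.25, -3.78], [7.58, -3.84], [7.92, -3.88], [8.26, -3.91], [8.61, -3.92], [8.95, -3.93], [9.12, -3.93]]
```

Emit:
servo_tool(turn=[[0, 0, 0], [0, 0, 0], [0, 0, 0], [0, 0, 0], [0, 0, 0], [0, 0, 0], [0, 0, 0], [0, 0, 0], [0, 0, 0], [0, 0, 0], [0, 0, 0], [0, 0, 0], [0, 0, 0], [0, 0, 0], [0, 0, 0], [0, 0, 0], [0, 0, 0]], offset=[[0.5, 0, 0], [0.9, 0, 0], [1.2, -0.15, 0], [1.5, -0.42, 0], [1.8, -0.75, 0], [2.1, -1.05, 0], [2.45, -1.37, 0], [2.8, -1.65, 0], [3.15, -1.92, 0], [3.5, -2.17, 0], [3.85, -2.41, 0], [4.2, -2.63, 0], [4.6, -2.83, 0], [5.0, -3.02, 0], [5.4, -3.19, 0], [5.8, -3.35, 0], [6.1, -3.46, 0]], fingers=[1, 1, 1, 1, 1, 1, 1, 1, 1, 1, 1, 1, 1, 1, 1, 1, 1])

```text
t: 36.77
tool_pos: [0.391, 0.2605, 0.0964]
ee_rot: [0.665, 0.236, 0.667, -0.238]
wrist_force: [-1.9, -3.4, 4.3]
opening: 0.0001
```

Run:
```python
from h import *
p=optics.read_camera("wrist");cv2.imwrite("pics/w24.png",p["color"])
s=monitor.state();print(s["t"],s["tool_pos"],s["opening"],s["wrist_force"])
c=s["tool_pos"];d=np.array([c[0]-F[0],c[1]-F[1]]);x=np.cos(F[2])*d[0]+np.sin(F[2])*d[1];print(x)
```

```text
36.8167 [0.39088818 0.26039037 0.09593565] 5.963176144629175e-05 [-1.29760489 -2.36167319  2.49039896]
-0.09402455190893165
```

View pics/w24.png

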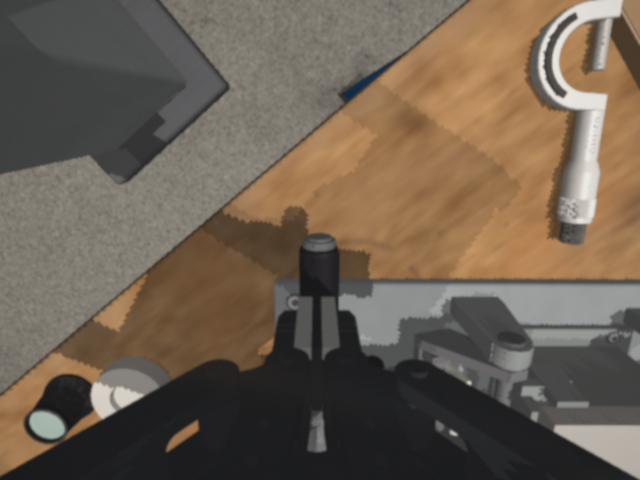

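Emit:
servo_tool(turn=[[0, 0, 0], [0, 0, 0], [0, 0, 0], [0, 0, 0], [0, 0, 0], [0, 0, 0], [0, 0, 0], [0, 0, 0], [0, 0, 0], [0, 0, 0], [0, 0, 0], [0, 0, 0], [0, 0, 0], [0, 0, 0], [0, 0, 0], [0, 0, 0], [0, 0, 0], [0, 0, 0]], offset=[[0.3, -0.1, 0], [0.6, -0.2, 0], [0.9, -0.25, 0], [1.2, -0.3, 0], [1.5, -0.3, 0], [1.75, -0.3, 0], [2.0, -0.35, 0], [2.2, -0.35, 0], [2.4, -0.35, 0], [2.55, -0.35, 0], [2.7, -0.35, 0], [2.8, -0.35, 0], [2.9, -0.35, 0], [3.0, -0.35, 0], [3.1, -0.35, 0], [3.2, -0.35, 0], [3.25, -0.35, 0], [3.25, -0.35, 0]], fingers=[1, 1, 1, 1, 1, 1, 1, 1, 1, 1, 1, 1, 1, 1, 1, 1, 1, 1])

```text
t: 38.32
tool_pos: [0.3899, 0.2588, 0.0656]
ee_rot: [0.666, 0.237, 0.666, -0.238]
wrist_force: [-5.9, -4.3, 18.8]
opening: 0.0002
```

Run:
```python
from h import *
s=monitor.state();print(s["t"],s["tool_pos"],s["opening"],s["wrist_force"])
```

```text
38.3167 [0.38988122 0.25879619 0.06563122] 0.00016184936604686677 [-5.86152537 -4.30103518 18.84110444]
```

The flipper is back at its open stop (bar at 57.6 mm, 19 N). I'll retreat and look at the nest.

Emit:
servo_tool(turn=[[0, 0, 0], [0, 0, 0], [0, 0, 0], [0, 0, 0], [0, 0, 0], [0, 0, 0], [0, 0, 0], [0, 0, 0], [0, 0, 0], [0, 0, 0], [0, 0, 0], [0, 0, 0]], offset=[[-0.5, 0, 0], [-2, 0, 0], [-5, 0, 0], [-8, 0, 0], [-10.5, 1, 0.2], [-12, 3, 0.6], [-13, 5.5, 1], [-13, 8, 1.5], [-13, 10, 2], [-13, 11, 2], [-13, 11, 2], [-13, 11, 2]], fingers=[1, 1, 1, 1, 1, 0.5, 0, 0, 0, 0, 0, 0])

```text
t: 39.32
tool_pos: [0.4744, 0.3314, 0.1934]
ee_rot: [0.665, 0.236, 0.667, -0.238]
wrist_force: [-0.3, 0.3, -0.4]
opening: 0.0431
```

Run:
```python
from h import *
optics.read_camera("side")
p=optics.read_camera("wrist");cv2.imwrite("pics/w25.png",p["color"]);crop(p,(360,280),200,150,4,"pics/w25a.png")
sd=optics.read_camera("side");crop(sd,(310,190),160,120,5,"pics/s25.png")
s=monitor.state();print(s["t"],s["tool_pos"],s["wrist_force"])
for X in [(.05375-.042,.023,.0875),(.05375+.042,.023,.0875),(.05375+.042,-.023,.0875),(.05375-.042,-.023,.0875)]:print(proj(p,fx2w(F,X)).round(1),((proj(p,fx2w(F,X))-[260,205])*4).round(0))
```

```text
pics/w25a.png origin 260 205
pics/s25.png origin 230 130
39.4667 [0.47399834 0.33087439 0.19400816] [ 0.38261824 -0.60716693 -0.42449588]
[315.4 289.4] [222. 338.]
[444.6 289.7] [738. 339.]
[438.3 351.4] [713. 586.]
[315.4 351. ] [222. 584.]
```

View pics/w25.png

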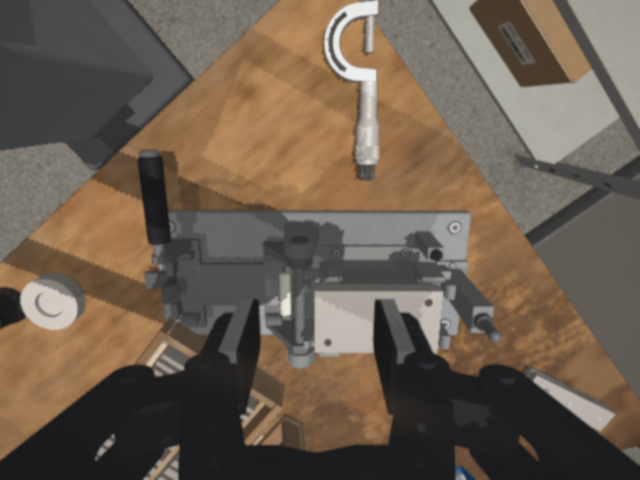

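View pics/w25a.png

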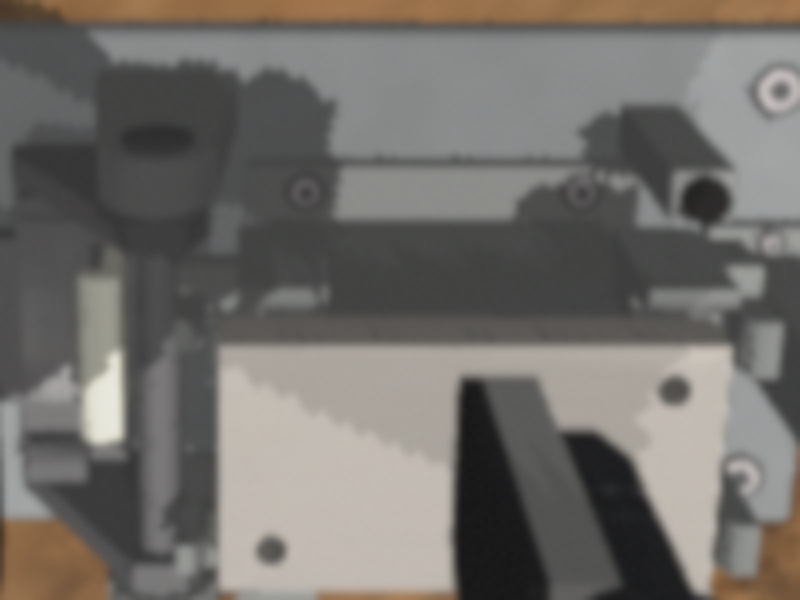

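View pics/s25.png

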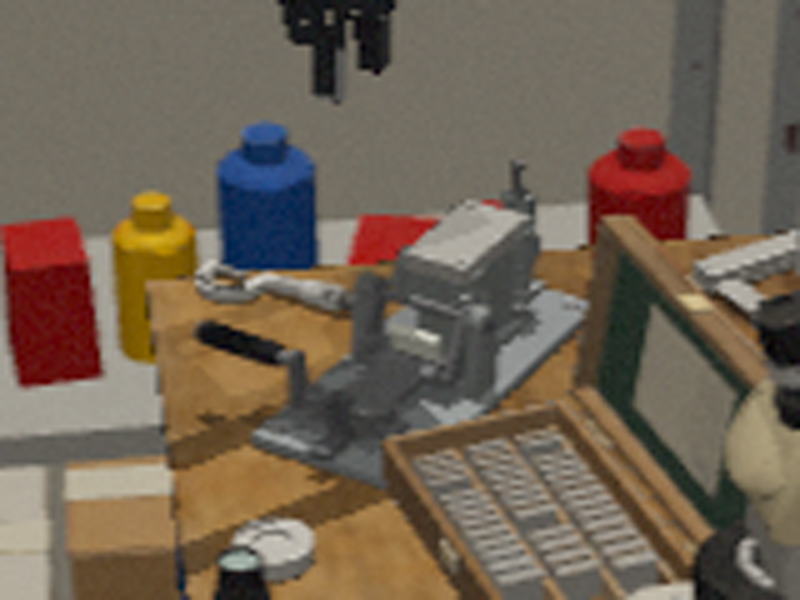

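The plate's corners in the nest are at crop (219,343), (733,345) and (713,592). That is within 2 px (about 1 mm) of a plate lying flat at 75 mm. There is no engraving visible, so it is face down. The flipper is open and empty, so I'm handing in.

Run:
```python
from plant import monitor, order
print(order.finish_job(), monitor.state()["t"])
```

```text
the job is handed in; nothing more can be done
the job is handed in; nothing more can be done
```

The sample plate lies face-down and flat in the nest, the flipper is back open and empty, and I handed the job in at about 39.5 s.

**What I did:** I picked the light steel plate, not the brown look-alike. I set its end under the lip at about 15° and pressed the other end down past the latch. The flipper went over by its crank grip to the stop, then back to its open stop.

**Last checks:**
- **Plate:** its corners in the nest match the predicted flat position to about 2 pixels (roughly 1 mm). The engraved face is no longer visible.
- **Flipper:** the crank bar is at about 57.6 mm, against 58 mm for open.
- **Surroundings:** the loupe, ring gauge and micrometer look unmoved. I did not look at the turned flange again, but the arm never went near it.
- **Robot:** it is clear of everything.

**What did not go smoothly:** gripped tightly, the crank bar resisted rolling. At about 50° of the first swing the wrist force reached about 50 N, below the 120 N limit. I eased off there, carried the bar loosely between the fingers over the top, and pressed it down from above at both ends of the swing, with at most about 27 N.

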